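# Fit a sight glass and screw down its ring

### The job

Set the round sight glass flat into the cell on top of the fitting held in the low vice, without letting it fall. Then put the six-sided retaining ring over it and screw the ring down clockwise until it is snug on the glass, without forcing it, and let go. Leave the other things on the bench alone.

Things in the scene. Friction and masses are not known exactly. Their poses are not given: they have to be found in the camera images.
- cell (a point): Centre of the cell's mouth: the rim of an upright round aluminium boss, 46 mm diameter, 88 mm above the bench, on a fitting clamped in a fixed low blue vice. z is up. The cell is a round bore, 38 mm wide; its floor is a rubber gasket about 5 mm below the rim (3.7 to 6.1 mm, different each time, not measured).
- gap (a point): Middle of one of the thread's three entry gaps, at its floor, 11.5 mm below the rim, 26 mm from the axis along the cell's x axis; the others are at 120 and 240 degrees. Each is 36 degrees wide. The coarse right-hand three-start thread lies outside round the boss (55 mm outer diameter) and descends 3 mm per rad of clockwise turn seen from above.
- vice (a point): Point on the boss's axis level with the tops of the vice jaws (60 mm above the bench, 90 mm wide); same axes as cell. The jaws lie on its -x and +x sides, the vice's screw and bar handle farther to +x, all lower than this point.
- glass_center (a point): Centre (6 mm above its underside) of the loose round clear glass disc, 36 mm diameter, 12 mm thick, 31 g, lying flat on the bench. Seated, its upper 7 mm or so stand proud of the cell's rim.
- glass: The same glass disc; origin at the centre of its underside, z is its axis (up when flat).
- ring_center (a point): Centre of the loose dark steel six-sided retaining ring (a cap with a 26 mm hole), right way up on the bench, about 0.12 kg: 64 mm across flats, 24 mm high; this point lies 12 mm above its underside. Flats face its x axis and every 60 degrees from it.
- lug (a point): One of the ring's three inward lugs (10 mm wide, 4 mm high, at the underside, reaching in to 24.5 mm from the axis) at 0, 120 and 240 degrees from the ring's x axis; a small bright bar on the top face marks each. Lowered with the lugs in the gaps, the ring rests with its underside 11.5 mm below the cell's rim; off the gaps it stands 4 to 9 mm higher.
- bearing (a point): Point on the ring's axis where its top wall bears on the glass, 20 mm above its underside. From the gaps the ring turns freely, sinking 3 mm per rad, and tightens on the glass after 0.4 to 1.4 rad, depending on the gasket.
- ring: The same ring; origin at the centre of its underside, z up, x towards a lug. Once it bites it stiffens within 0.1 rad: snug is a turning moment of 0.2 to 0.8 N m, and 0.2 rad beyond snug is too tight. Friction holds it when let go. It sticks and slips: after a turning step that has stopped, the moment felt may be less than it took to turn, of either sign.
- hammer: Bystander: hammer lying near the robot.
- brush: Bystander: brush lying near the robot.
- file: Bystander: file with a wooden handle, beyond the vice.
- square: Bystander: steel try square, beyond the vice.
- washer: Bystander: flat round steel washer, 48 mm diameter, 5 mm thick.
- bar: Bystander: upright aluminium bar end, 36 mm diameter, 50 mm high.
- oilcan: Bystander: green can, 120 mm high.
Mind the look-alikes: they are no part of the job. What is shaped like the ring but orange is not meant.

How it is judged:
By the outcome, as a careful person would: the job done as asked, in the order asked, and still so for the second after the job is handed in, with the robot touching nothing.
It also fails if it takes over 72 s, if anything falls off the work surface, if the arm or the gripper's body presses on something with over 40 N, if the wrist force passes 120 N, or if a joint passes its speed limit or range.

### The arm

A 6-joint arm with a two-finger parallel gripper is mounted at the origin on the work surface. World frame = base frame: x ahead of the robot, y to its left, z up, the work surface at z = 0. Lengths are in m, angles in rad, forces in N, time in s.
With the tool pointing down it reaches from about 0.35 to 0.975 m from the base axis. Payload 4.9 kg.
Tool frame: the origin (TCP) lies on the centre line of the jaws, within the pads' length; the fingertips stand 25 mm ahead of it and the grasp point (between the pads) lies 6 mm ahead of it; z points along the fingers, y is the line along which they close (so a half turn about z gives the same grasp; the last joint's range is limited). The gripper opens to 85 mm and grips with 20 to 120 N. Pads are 22 mm wide; open, the fingers measure 114 mm over their backs; the gripper's body (76 mm by 85 mm) begins 54 mm behind the grasp point. The pads swing forward as they close: fully open they stand 13 mm farther back than shut.
Start: joints at [1.078, 0.053, 1.613, -0, 1.476, -0.119], TCP at [0.228, 0.582, 0.225] pointing down, gripper open.
Joint ranges: [-3.01, 3.01], [-1.01, 2.22], [0.06, 2.58], [-1.02, 4.17], [0.09, 2.62], [-3.14, 3.14]. Speed limits (rad/s): [2.57, 2.57, 3.14, 3.14, 3.14, 3.14].

### API

Orientations are given as a unit quaternion [w, x, y, z].
In Python, from plant import state, grab_frame, get_calibration, job gives the robot as it stands. The module is installed in compiled form; this text tells all that it offers.
- The arm moves only by the tool move_arm, never from a script. Its argument "targets" is a list that holds one entry, the list of rows, each a list of 5 numbers: the opening in per cent of the stroke, from 0 (shut) to 100 (fully open), then the shift along the tool's x, y, z as a fraction of full scale, then the turn about the tool's z as a fraction of full scale. A call has 1 to 5 rows; each row shifts and turns the commanded pose from where the row before left it, along the tool's axes as they then stand; what a row does not reach is not made up. Full scale, the value 1, is 0.6 m for a shift and 6 degrees for a turn. A row lasts 1/12 s, in which the tool goes at most 41.7 mm and 7.16 degrees, less where a joint would pass 70% of its speed; a pose out of reach is approached as far as the arm can. A call with a number of a shift or a turn outside -1 to 1 is refused whole. A call with a gripper value outside its range is refused whole. The fingers move at their own pace and stop on an object; the grip force is fixed at half the most. Time passes only in rows, so rows that do not move let the fingers close. It gives the time, the measured TCP pose, the force, the opening and the grip force at its end, in the units of the state.
- state(): the state, without advancing time (a new reading comes with each control period).
- grab_frame(name): name is "side" or "top"; returns the picture (480x640x3 uint8, red, green, blue); there is no depth.
- get_calibration(name): a dict with "vertical_fov" (degrees; the focal length in pixels is half the picture's height over the tangent of half this angle, whatever the lens; pixels are square), "cx", "cy" (the principal point, pixels), "dist_coeffs" ([k1, k2, p1, p2, k3] as OpenCV has them; the pictures are not rectified), "R" (3x3) and "t" (3): a world point X has camera coordinates R X + t. Camera axes: x right, y down, z forward; pixel columns grow to the right and rows downward; lengths in m; the calibration is good to about 2 mm. A picture is of the moment at which its call begins. get_calibration takes no time and is no camera call.
- job.job_done(): hands the job in; it is judged then, once.
The state is a dict: "time": time; "joint_pos": joint angles; "joint_vel": joint speeds; "joint_efforts": joint torques, N m; "tool_pos": TCP position; "tool_rot": TCP orientation; "contact_force": force on the tool from outside, world axes, zero at the start; "ft_torque": the same for the moment, N m; "gripper_width": opening from 0.0 (shut) to 1.0 (fully open); "grasp_force": force on a finger pad.
Only numpy, scipy, OpenCV 4.12 (cv2) and the standard library are available. Lean on these libraries where they do the work, as an engineer would, in place of code of your own. Each camera call takes 0.05 s, during which the arm holds its last target. There are 200 camera calls.

## Working session

There is one attempt and no reset: what is moved stays moved. The work goes in short steps, Python scripts to look and compute and a tool call to move; the robot and the scene stay as the last step left them, time stands still between calls to the robot, and variables do not carry over. Pictures are saved under pics/ and viewed, at most 10 in all, crops included, and the job is handed in when it is done.

Besides the shell and the picture viewer there is one more tool, called after ">>>" by a JSON object that holds its "op" and its "data", one argument or row to a line. move_arm: Moves the arm, as the interface text tells. Shift numbers are shares of 0.6 m and turn numbers shares of 6 degrees, none past 1 either way. Its arguments: {"type":"object","properties":{"targets":{"type":"array"}},"required":["targets"]}

```bash
mkdir -p pics; cat > h.py <<'E'
import numpy as np, cv2
from plant import state, grab_frame, get_calibration
def cal(n):
    c=get_calibration(n); f=240/np.tan(np.radians(c["vertical_fov"])/2)
    K=np.array([[f,0,c["cx"]],[0,f,c["cy"]],[0,0,1.]])
    return K,np.array(c["dist_coeffs"],float),np.array(c["R"]),np.array(c["t"])
def ray(n,uv):
    K,d,R,t=cal(n); p=cv2.undistortPoints(np.array(uv,float).reshape(-1,1,2),K,d).reshape(-1,2)
    return -R.T@t,(np.c_[p,np.ones(len(p))])@R
def plane(n,uv,z):
    o,D=ray(n,uv); return o+D*((z-o[2])/D[:,2])[:,None]
def proj(n,X):
    K,d,R,t=cal(n); return cv2.projectPoints(np.array(X,float).reshape(-1,1,3),cv2.Rodrigues(R)[0],t,K,d)[0].reshape(-1,2)
def save(n,name): 
    im=grab_frame(n); cv2.imwrite(name,im[:,:,::-1]); return im
E
python3 - <<'E'
from h import *
for n in("side","top"):
    save(n,f"pics/{n}0.png"); K,d,R,t=cal(n); print(n,K[0,0],(-R.T@t).round(3),R[2].round(2))
print(state())
E
```

```text
side 495.0932827488936 [ 0.301 -0.574  0.909] [ 0.18  0.58 -0.8 ]
top 558.2028149967599 [0.246 0.044 1.564] [ 0.16  0.   -0.99]
{'time': 0.1, 'joint_pos': array([ 1.07801166e+00,  5.33153866e-02,  1.61415122e+00, -1.74089622e-05,
        1.47601447e+00, -1.19050271e-01]), 'joint_vel': array([-0.0002915 , -0.00176333, -0.00193013, -0.00098551, -0.00139964,
       -0.00066181]), 'joint_efforts': array([ 1.06209695e-04, -3.94906282e+01, -3.71360672e+01, -1.18832140e-04,
        3.85935127e-03, -9.56599877e-06]), 'tool_pos': array([0.22794274, 0.58133149, 0.22427402]), 'tool_rot': array([-2.76104822e-04,  1.85780648e-01,  9.82590789e-01, -9.02984501e-04]), 'contact_force': array([-0.07183911, -0.16216872, -0.59762896]), 'ft_torque': array([-0.04010085, -0.00138065, -0.0630191 ]), 'grasp_force': 0.0, 'gripper_width': 1.0009052085686765}
```

View pics/side0.png

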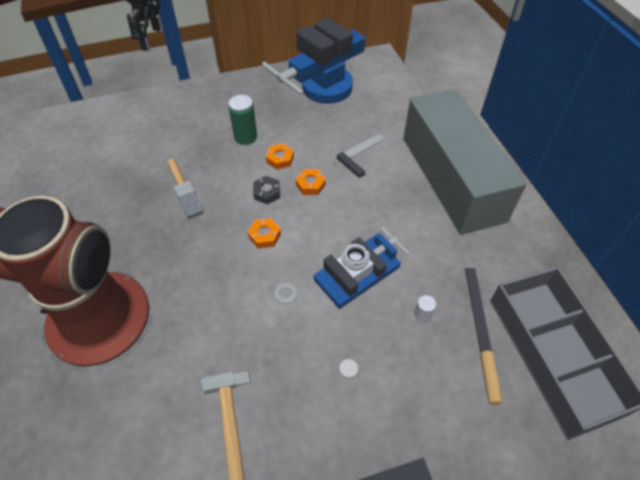

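View pics/top0.png

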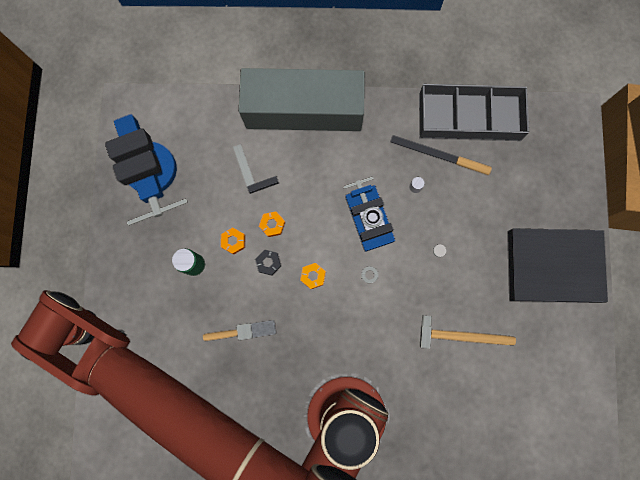

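Side view: dark ring (266,189), orange look-alikes at (280,155), (311,181) and (264,233), cell (356,256), pale annulus (285,293), pale disc (348,368), bar (426,308). Top view: ring (267,262), cell (373,216), annulus (370,275), disc (440,251), bar (417,184).
The annulus (washer or glass), the disc and the bar end could all pass for the glass. The orange hexes could pass for the ring. A close crop should settle it.

```bash
python3 - <<'E'
from h import *
T=cv2.imread("pics/top0.png");S=cv2.imread("pics/side0.png")
def c(im,u,v,r=25): return cv2.resize(im[v-r:v+r,u-r:u+r],(260,260),interpolation=cv2.INTER_CUBIC)
cv2.imwrite("pics/crop0.png",np.vstack([np.hstack([c(T,440,251),c(T,370,275),c(T,267,262)]),np.hstack([c(S,348,368),c(T,373,216),c(S,356,256,30)])]))
def blob(im,u,v,r,f):
    p=im[v-r:v+r,u-r:u+r].astype(int); m=f(p).astype(np.uint8)
    n,l,s,ce=cv2.connectedComponentsWithStats(m); k=1+np.argmax(s[1:,4]); return ce[k]+[u-r,v-r],s[k]
br=lambda p:p.mean(2)>150
for nm,im,u,v in(("top",T,440,251),("top",T,370,275),("side",S,348,368),("side",S,285,293)):
    ce,s=blob(im,u,v,14,lambda p:p.mean(2)>np.median(p.mean(2))+25); print(nm,ce,s,plane(nm,ce,.012 if u in(440,348) else .005))
dk=lambda p:p.mean(2)<75
for nm,im,u,v in(("top",T,267,262),("side",S,266,189)):
    ce,s=blob(im,u,v,20,dk); print("ring",nm,ce,s,plane(nm,ce,.02))
print(plane("top",[[373,216]],.088),plane("side",[[356,256]],.088))
K,*_=cal("top");print("px/m top ~",K[0,0]/1.55)
E
```

```text
top [439.63709677 250.18548387] [  8   7  12  13 124] [[ 0.45797392 -0.2567044   0.012     ]]
top [363.5 273. ] [ 7 12  2  1  2] [[ 0.38995391 -0.04379865  0.005     ]]
side [348.35877863 367.49618321] [  6   5  18  18 262] [[ 0.45769473 -0.25449509  0.012     ]]Traceback (most recent call last):
  File "<stdin>", line 10, in <module>
  File "<stdin>", line 7, in blob
    return _wrapfunc(a, 'argmax', axis=axis, out=out, **kwds)
    return bound(*args, **kwds)
ValueError: attempt to get argmax of an empty sequence
```

View pics/crop0.png

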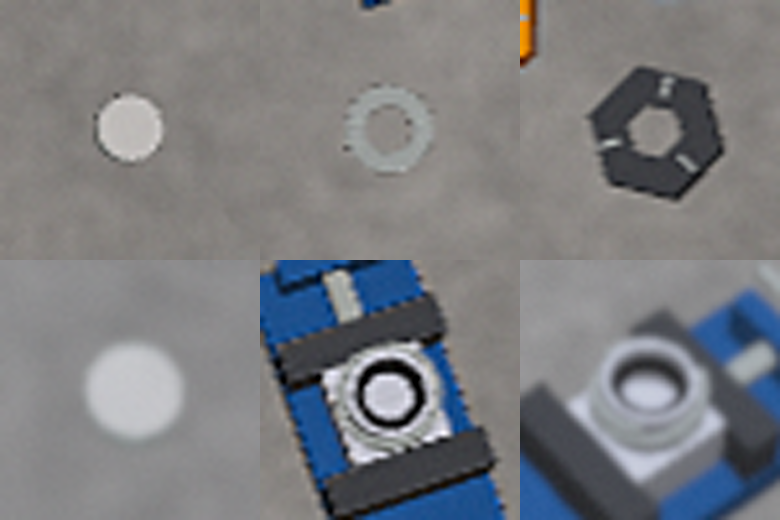

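The pale disc is 12–13 px, about 35 mm, so it is the glass. The annulus (48 mm, with a hole) is the washer. The dark hex at top (267,262) is the ring, with bars up, left and lower-right. The cell bore is at top (373,216.6).

```bash
cat >> h.py <<'E'
def blobs(im,u,v,r,f):
    p=im[v-r:v+r,u-r:u+r].astype(int); m=f(p).astype(np.uint8)
    cs,_=cv2.findContours(m,cv2.RETR_EXTERNAL,cv2.CHAIN_APPROX_NONE)
    return [c+np.array([u-r,v-r]) for c in sorted(cs,key=cv2.contourArea,reverse=True)]
def cen(c):
    M=cv2.moments(c); return np.array([M['m10'],M['m01']])/M['m00']
E
python3 - <<'E'
from h import *
T=cv2.imread("pics/top0.png");S=cv2.imread("pics/side0.png")
dk=lambda p:p.max(2)<85
for nm,im,u,v in(("top",T,267,262),("side",S,266,189)):
    c=blobs(im,u,v,20,dk)[0]; print("ring",nm,cen(c),cv2.contourArea(c),plane(nm,cen(c),.024 if nm=="top" else .018).round(4))
    h=cv2.convexHull(c); m=np.zeros(im.shape[:2],np.uint8); cv2.fillPoly(m,[h],255); m=cv2.erode(m,np.ones((3,3)))
    if nm=="top":
        X=plane(nm,h.reshape(-1,2),.024)[:,:2].astype(np.float32)*1000; print("rect mm",cv2.minAreaRect(X))
    C=plane(nm,cen(c),.024)[0]
    ys,xs=np.nonzero((im.min(2)>125)&(m>0)); X=plane(nm,np.c_[xs,ys],.024)-C
    r=np.hypot(X[:,0],X[:,1]); a=np.degrees(np.arctan2(X[:,1],X[:,0]))
    k=r>.015; print(np.c_[a,r*1000][k].round(0).astype(int).tolist())
    print("mean x-angle mod120",np.degrees(np.angle(np.exp(3j*np.radians(a[k])).mean()))/3)
for nm,im,u,v,r in(("top",T,373,216,9),("side",S,356,256,12)):
    cs=blobs(im,u,v,r,lambda p:p.max(2)<100)
    for c in cs[:2]:
        if len(c)>5: print("bore",nm,cen(c),cv2.boundingRect(c),plane(nm,cen(c),.086).round(4))
# vice blue: axis
hsv=cv2.cvtColor(T,cv2.COLOR_BGR2HSV); p=hsv[150:260,330:410]; m=((p[...,0]>100)&(p[...,0]<125)&(p[...,1]>150)).astype(np.uint8)
ys,xs=np.nonzero(m); X=plane("top",np.c_[xs+330,ys+150],.03)[:,:2].astype(np.float32); print(cv2.minAreaRect(X*1000), cv2.fitLine(X,2,0,.01,.01).ravel())
# dark jaws
for c in blobs(T,373,210,40,lambda p:(p.max(2)<85)):
    if cv2.contourArea(c)>60:
        X=plane("top",c.reshape(-1,2),.06)[:,:2].astype(np.float32)*1000; print("jaw",cv2.minAreaRect(X))
for nm,im,u,v in(("top",T,440,251),("side",S,348,368)):
    for t in(135,150,165):
        c=blobs(im,u,v,14,lambda p:p.min(2)>t)[0]; print(nm,t,cen(c),cv2.boundingRect(c),plane(nm,cen(c),.012 if nm=="top" else .010).round(4))
E
```

```text
ring top [268.1108424  262.49738009] 413.5 [[0.4116 0.2222 0.024 ]]
rect mm ((412.4418029785156, 221.81590270996094), (65.49524688720703, 70.29177856445312), 46.98250198364258)
[[-8, 30], [-4, 24], [-10, 24], [100, 28], [101, 26], [102, 23], [-137, 17], [-131, 19], [-131, 23], [-132, 27]]
mean x-angle mod120 -13.14977294828878
ring side [266.31343284 192.41514649] 301.5 [[0.4108 0.2122 0.018 ]]
[[78, 27], [73, 27], [90, 25], [84, 24], [79, 24], [73, 24], [67, 24], [61, 24], [56, 25], [92, 22], [85, 21], [79, 21], [72, 20], [65, 21], [59, 21], [53, 22], [101, 20], [94, 19], [87, 18], [79, 17], [71, 17], [63, 18], [56, 18], [49, 19], [112, 18], [105, 17], [98, 15], [52, 15], [44, 16], [118, 15]]
mean x-angle mod120 -44.68760799375563
bore top [372.65836791 216.17704011] (366, 210, 14, 13) [[ 0.5366 -0.062   0.086 ]]
bore top [365.36363636 207.90909091] (364, 207, 6, 4) [[ 0.5589 -0.0421  0.086 ]]
bore side [355.99649123 250.81403509] (348, 248, 16, 9) [[ 0.5394 -0.0534  0.086 ]]
bore side [365.44444444 245.55555556] (362, 244, 6, 6) [[ 0.5622 -0.0468  0.086 ]]
((545.5768432617188, -56.
[... 237 characters left out ...]
68.163818359375, -46.73283386230469), (26.86541748046875, 93.28965759277344), 20.714481353759766)
jaw ((542.2128295898438, -64.76500701904297), (33.54240798950195, 33.04931640625), 1.255150318145752)
top 135 [439.67261905 250.03125   ] (434, 244, 13, 13) [[ 0.4584 -0.2568  0.012 ]]
top 150 [439.6509434  250.19811321] (434, 244, 12, 13) [[ 0.4579 -0.2567  0.012 ]]
top 165 [439.5113438  250.14485166] (434, 244, 12, 13) [[ 0.4581 -0.2564  0.012 ]]
side 135 [348.70295699 367.69677419] (334, 354, 28, 28) [[ 0.4585 -0.2544  0.01  ]]
side 150 [348.38193146 367.50280374] (339, 359, 20, 19) [[ 0.4581 -0.2538  0.01  ]]
side 165 [348.40286738 367.50824373] (340, 359, 18, 18) [[ 0.4581 -0.2538  0.01  ]]
```

>>> {"op": "move_arm", "data": {
  "targets": [
    [[70,-0.041,-0.055,0,0],[70,-0.041,-0.055,0,0],[70,-0.041,-0.055,0,0],[70,-0.041,-0.055,0,0],[70,-0.041,-0.055,0,0]]
  ]
}}

```text
time: 0.52
tool_pos: [0.2822, 0.3814, 0.2246]
tool_rot: [-0.0, 0.185, 0.983, -0.0]
contact_force: [0.5, 0.1, 0.5]
gripper_width: 0.701
grasp_force: 0.0
```

>>> {"op": "move_arm", "data": {
  "targets": [
    [[70,-0.041,-0.055,0,0],[70,-0.041,-0.055,0,0],[70,-0.041,-0.055,0,0],[70,-0.041,-0.055,0,0],[70,-0.041,-0.055,0,0]]
  ]
}}

```text
time: 0.93
tool_pos: [0.3364, 0.183, 0.225]
tool_rot: [0.0, 0.185, 0.983, 0.0]
contact_force: [1.2, 0.2, -0.1]
gripper_width: 0.698
grasp_force: 0.0
```

>>> {"op": "move_arm", "data": {
  "targets": [
    [[70,-0.041,-0.055,0,0],[70,-0.041,-0.055,0,0],[70,-0.041,-0.055,0,0],[70,-0.041,-0.055,0,0],[70,-0.041,-0.055,0,0]]
  ]
}}

```text
time: 1.35
tool_pos: [0.3908, -0.0158, 0.2252]
tool_rot: [0.0, 0.186, 0.983, 0.0]
contact_force: [0.4, 1.0, 1.0]
gripper_width: 0.703
grasp_force: 0.0
```

>>> {"op": "move_arm", "data": {
  "targets": [
    [[70,-0.041,-0.055,0,0],[70,-0.041,-0.055,0,0],[70,-0.041,-0.055,0,0],[70,-0.041,-0.055,0,0],[70,0,0,0,0]]
  ]
}}

```text
time: 1.77
tool_pos: [0.4346, -0.178, 0.2245]
tool_rot: [-0.001, 0.189, 0.982, -0.001]
contact_force: [-0.2, -0.4, -0.7]
gripper_width: 0.7
grasp_force: 0.0
```

>>> {"op": "move_arm", "data": {
  "targets": [
    [[70,-0.042,-0.053,0,0],[70,-0.042,-0.053,0,0],[70,0,0,0.068,0],[70,0,0,0.068,0],[70,0,0,0.068,0]]
  ]
}}

```text
time: 2.18
tool_pos: [0.4584, -0.2509, 0.102]
tool_rot: [0.001, 0.186, 0.982, -0.0]
contact_force: [-0.0, -0.8, -0.1]
gripper_width: 0.705
grasp_force: 0.0
```

>>> {"op": "move_arm", "data": {
  "targets": [
    [[70,0,0,0.06,0],[70,0,0,0,0],[70,0,0,0,0]]
  ]
}}

```text
time: 2.43
tool_pos: [0.4563, -0.2486, 0.0648]
tool_rot: [-0.003, 0.186, 0.983, 0.001]
contact_force: [0.5, -0.7, 0.7]
gripper_width: 0.706
grasp_force: 0.0
```

```bash
python3 - <<'E'
from h import *
im=save("side","pics/s1.png"); print(state()["tool_pos"],proj("side",[state()["tool_pos"]]))
cv2.imwrite("pics/s1c.png",cv2.resize(im[290:420,270:430,::-1],(800,650),interpolation=cv2.INTER_CUBIC)[:600])
E
```

```text
[ 0.4583567  -0.25013459  0.0678108 ] [[349.4433861  353.55888497]]
```

View pics/s1c.png

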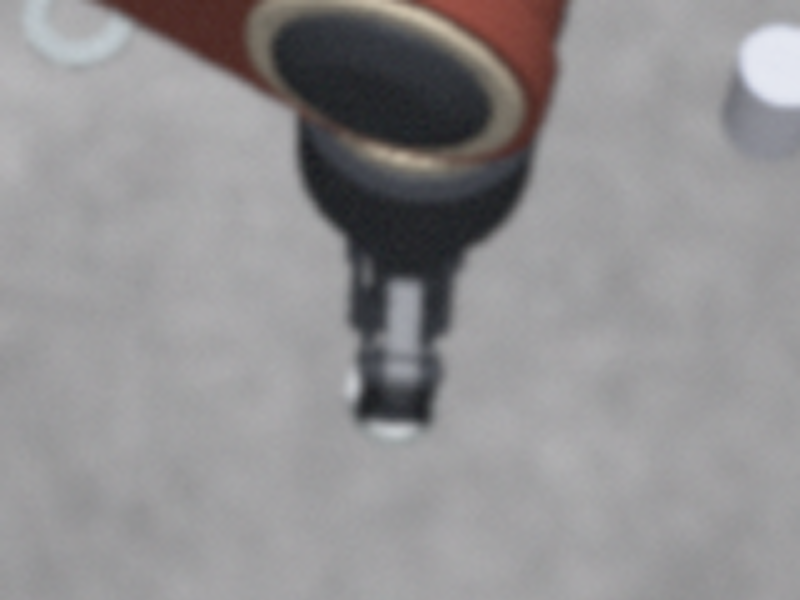

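The gripper stands above the glass, which peeks out to the left and below at crop (350,385) and (390,430). I need about 5 mm more in −y. Pose readings are noisy, so I'll average them.

>>> {"op": "move_arm", "data": {
  "targets": [
    [[70,-0.0045,-0.0075,0,0],[70,0,0,0.03,0],[70,0,0,0.02,0],[70,0,0,0,0]]
  ]
}}

```text
time: 2.82
tool_pos: [0.4587, -0.2553, 0.0367]
tool_rot: [-0.0, 0.186, 0.983, 0.0]
contact_force: [-1.3, 1.0, -0.4]
gripper_width: 0.699
grasp_force: 0.0
```

```bash
cat >> h.py <<'E'
def avg(n=6):
    P=[];F=[];Q=[];M=[];G=[]
    for i in range(n):
        grab_frame("top"); s=state(); P.append(s["tool_pos"]);F.append(s["contact_force"]);M.append(s["ft_torque"]);Q.append(2*np.degrees(np.arctan2(s["tool_rot"][2],s["tool_rot"][1])));G.append(s["gripper_width"])
    print("t",round(s["time"],2),"pos",np.mean(P,0).round(4),"sd",np.std(P,0).round(4),"thx",np.mean(Q).round(2),"F",np.mean(F,0).round(1),"M",np.mean(M,0).round(2),"w",np.mean(G).round(3),"g",s["grasp_force"],"j6",s["joint_pos"][5].round(2))
    return np.mean(P,0)
E
python3 -c "
from h import *
avg()"
```

```text
t 3.12 pos [ 0.4594 -0.2557  0.038 ] sd [0.0003 0.0002 0.0004] thx 158.59 F [-0.1  0.1  0.1] M [-0.01 -0.02 -0.01] w 0.701 g 0.0 j6 -1.85
```

>>> {"op": "move_arm", "data": {
  "targets": [
    [[70,0,0,0.0167,0],[70,0,0,0,0],[30,0,0,0,0],[30,0,0,0,0],[30,0,0,0,0]]
  ]
}}

```text
time: 3.53
tool_pos: [0.459, -0.2553, 0.027]
tool_rot: [-0.0, 0.186, 0.983, 0.0]
contact_force: [-1.1, -0.6, 0.4]
gripper_width: 0.305
grasp_force: 0.0
```

```bash
python3 -c "
from h import *
avg()"
```

```text
t 3.83 pos [ 0.4591 -0.2554  0.0271] sd [0. 0. 0.] thx 158.58 F [ 0.2  0.1 -0.1] M [-0.   -0.03  0.01] w 0.302 g 0.0 j6 -1.85
```

```bash
python3 - <<'E'
from h import *
im=save("side","pics/s2.png"); t=save("top","pics/t2.png")
a=cv2.resize(im[310:400,300:400,::-1],(400,360),interpolation=cv2.INTER_CUBIC);b=cv2.resize(t[205:295,390:490,::-1],(400,360),interpolation=cv2.INTER_CUBIC)
cv2.imwrite("pics/s2c.png",np.hstack([a,b]))
E
```

```text
(no output)
```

View pics/s2c.png

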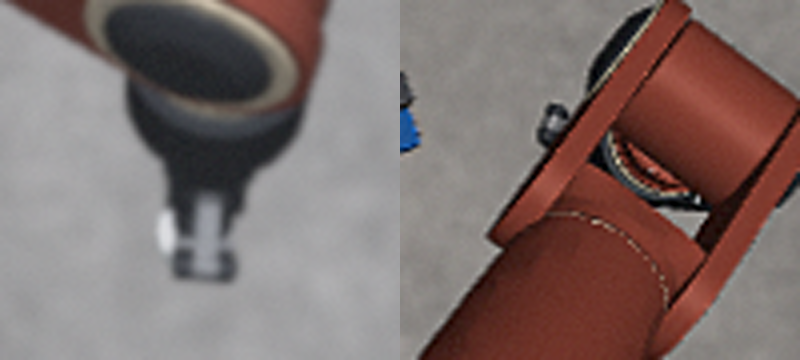

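```bash
python3 - <<'E'
from h import *
for z in(.002,.006,.012,.016,.02): print(z,proj("side",[[.452,-.273,z],[.459,-.2554,z],[.458,-.2545,z]]).round(1).tolist())
a=cv2.imread("pics/s2.png"); 
for c in blobs(a,345,367,14,lambda p:p.min(2)>150)[:2]: print(cv2.boundingRect(c))
print(a[360:384:2,351].tolist())
E
```

```text
0.002 [[348.4, 379.3], [348.9, 369.7], [348.3, 369.4]]
0.006 [[348.5, 378.6], [349.0, 368.9], [348.4, 368.6]]
0.012 [[348.7, 377.4], [349.2, 367.7], [348.5, 367.5]]
0.016 [[348.8, 376.6], [349.3, 366.9], [348.6, 366.7]]
0.02 [[348.9, 375.9], [349.4, 366.1], [348.7, 365.9]]
(331, 353, 13, 28)
(350, 363, 3, 14)
[[124, 118, 114], [158, 149, 147], [162, 156, 153], [162, 155, 153], [163, 157, 153], [163, 158, 155], [163, 157, 154], [161, 154, 152], [164, 156, 154], [130, 124, 121], [128, 126, 125], [160, 159, 160]]
```

The glass is unmoved, with its left edge still at 339. The fingers closed over its top, a few mm to its right. I'll open, shift 4 mm and go 4 mm lower.

>>> {"op": "move_arm", "data": {
  "targets": [
    [[70,0,0,0,0],[70,0,0,0,0],[70,0.0067,0,0.0067,0],[30,0,0,0,0],[30,0,0,0,0]]
  ]
}}

```text
time: 4.35
tool_pos: [0.4546, -0.2535, 0.0224]
tool_rot: [-0.001, 0.186, 0.983, 0.0]
contact_force: [0.2, 0.0, 0.6]
gripper_width: 0.427
grasp_force: 0.0
```

>>> {"op": "move_arm", "data": {
  "targets": [
    [[30,0,0,0,0],[30,0,0,0,0]]
  ]
}}

```text
time: 4.52
tool_pos: [0.4552, -0.2539, 0.023]
tool_rot: [0.0, 0.186, 0.983, -0.0]
contact_force: [-1.1, 0.8, 0.2]
gripper_width: 0.303
grasp_force: 0.0
```

```bash
python3 -c "
from h import *
avg(4)"
```

```text
t 4.72 pos [ 0.4553 -0.254   0.0231] sd [0. 0. 0.] thx 158.58 F [ 0.2 -0.2  0.1] M [-0.02 -0.   -0.  ] w 0.302 g 0.0 j6 -1.85
```

>>> {"op": "move_arm", "data": {
  "targets": [
    [[70,0,0,0,0],[70,0,0,0,0],[70,0,0,0.0058,0],[30,0,0,0,0],[30,0,0,0,0]]
  ]
}}

```text
time: 5.13
tool_pos: [0.4549, -0.2537, 0.019]
tool_rot: [-0.0, 0.186, 0.983, 0.0]
contact_force: [-0.4, 0.1, 0.2]
gripper_width: 0.428
grasp_force: 0.0
```

>>> {"op": "move_arm", "data": {
  "targets": [
    [[30,0,0,0,0],[30,0,0,0,0]]
  ]
}}

```text
time: 5.3
tool_pos: [0.4552, -0.2539, 0.0195]
tool_rot: [-0.0, 0.186, 0.983, -0.0]
contact_force: [-0.1, -0.3, -0.7]
gripper_width: 0.306
grasp_force: 0.0
```

```bash
python3 -c "
from h import *
avg(4)
im=save('side','pics/s3.png')
cv2.imwrite('pics/s3c.png',cv2.resize(im[340:400,315:395,::-1],(800,600),interpolation=cv2.INTER_CUBIC))"
```

```text
t 5.5 pos [ 0.4553 -0.2539  0.0195] sd [0. 0. 0.] thx 158.58 F [ 0.2 -0.   0.3] M [ 0.02 -0.01  0.  ] w 0.302 g 0.0 j6 -1.85
```

View pics/s3c.png

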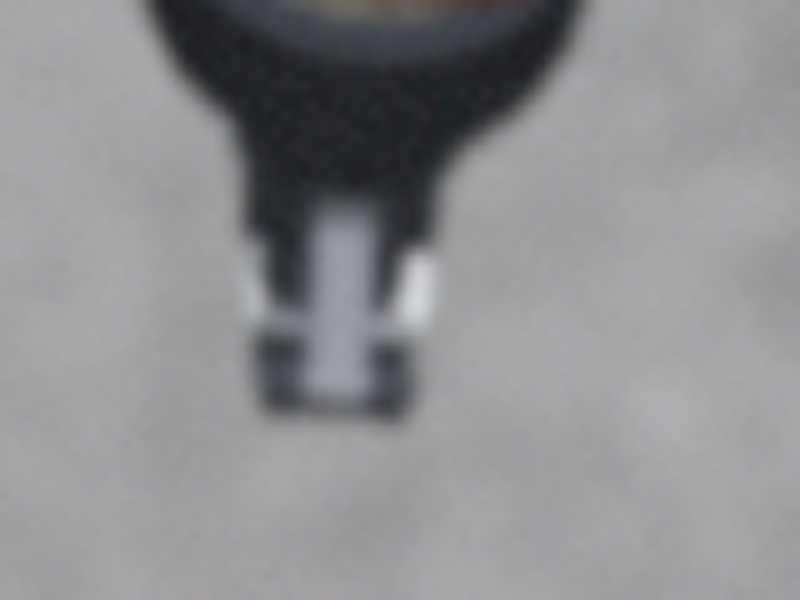

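The glass still spans x 339.5–358.7, unmoved, and the finger is centred on it at 348.5. So the tips must be above its top. I'll feel downward gently.

>>> {"op": "move_arm", "data": {
  "targets": [
    [[30,0,0,0.0017,0],[30,0,0,0,0]]
  ]
}}

```text
time: 5.72
tool_pos: [0.4551, -0.2538, 0.0183]
tool_rot: [-0.0, 0.186, 0.983, 0.0]
contact_force: [-0.5, 0.6, -0.6]
gripper_width: 0.297
grasp_force: 0.0
```

>>> {"op": "move_arm", "data": {
  "targets": [
    [[30,0,0,0.0017,0],[30,0,0,0,0]]
  ]
}}

```text
time: 5.88
tool_pos: [0.4551, -0.2538, 0.0172]
tool_rot: [-0.0, 0.186, 0.983, 0.0]
contact_force: [-0.7, -0.5, -0.1]
gripper_width: 0.301
grasp_force: 0.0
```

>>> {"op": "move_arm", "data": {
  "targets": [
    [[30,0,0,0.0017,0],[30,0,0,0,0]]
  ]
}}

```text
time: 6.05
tool_pos: [0.4551, -0.2538, 0.0162]
tool_rot: [-0.0, 0.186, 0.983, 0.0]
contact_force: [0.6, 0.2, -0.0]
gripper_width: 0.299
grasp_force: 0.0
```

>>> {"op": "move_arm", "data": {
  "targets": [
    [[30,0,0,0.0017,0],[30,0,0,0,0]]
  ]
}}

```text
time: 6.22
tool_pos: [0.4551, -0.2538, 0.0152]
tool_rot: [-0.0, 0.186, 0.983, 0.0]
contact_force: [0.4, -0.3, 0.0]
gripper_width: 0.299
grasp_force: 0.0
```

>>> {"op": "move_arm", "data": {
  "targets": [
    [[30,0,0,0.0017,0],[30,0,0,0,0]]
  ]
}}

```text
time: 6.38
tool_pos: [0.4551, -0.2538, 0.0142]
tool_rot: [-0.0, 0.186, 0.983, 0.0]
contact_force: [-0.3, 0.5, 0.2]
gripper_width: 0.3
grasp_force: 0.0
```

```bash
python3 - <<'E'
from h import *
avg(3)
im=save('side','pics/s4.png')[:,:,::-1].copy(); t=save("top","pics/t4.png")[:,:,::-1].copy()
a=cv2.resize(im[345:395,320:385],(780,600),interpolation=cv2.INTER_CUBIC)
th=np.linspace(0,6.283,40)
for z,col in((0,(0,0,255)),(.012,(0,255,255))):
    P=proj("side",np.c_[.458+.018*np.cos(th),-.255+.018*np.sin(th),z+0*th])
    for p in P: cv2.circle(a,tuple(((p-[320,345]+.5)*12).astype(int)),2,col,-1)
cv2.imwrite('pics/s4c.png',a)
E
```

```text
t 6.53 pos [ 0.4552 -0.2538  0.0143] sd [0.     0.     0.0001] thx 158.58 F [-0.  -0.3  0.2] M [-0.02 -0.    0.  ] w 0.299 g 0.0 j6 -1.85
```

View pics/s4c.png

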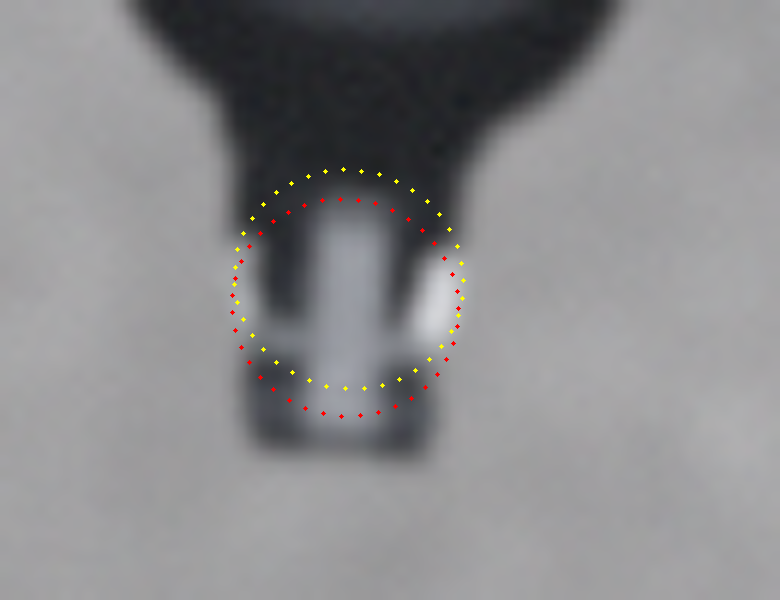

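>>> {"op": "move_arm", "data": {
  "targets": [
    [[30,0,0,0.0017,0],[30,0,0,0,0]]
  ]
}}

```text
time: 6.8
tool_pos: [0.4551, -0.2538, 0.0132]
tool_rot: [-0.0, 0.186, 0.983, 0.0]
contact_force: [0.2, 0.1, -0.5]
gripper_width: 0.299
grasp_force: 0.0
```

>>> {"op": "move_arm", "data": {
  "targets": [
    [[30,0,0,0.0017,0],[30,0,0,0,0]]
  ]
}}

```text
time: 6.97
tool_pos: [0.4551, -0.2538, 0.0122]
tool_rot: [-0.0, 0.186, 0.983, 0.0]
contact_force: [-0.4, 0.1, 0.4]
gripper_width: 0.3
grasp_force: 0.0
```

>>> {"op": "move_arm", "data": {
  "targets": [
    [[30,0,0,0.0017,0],[30,0,0,0,0]]
  ]
}}

```text
time: 7.13
tool_pos: [0.4551, -0.2538, 0.0111]
tool_rot: [-0.0, 0.186, 0.983, 0.0]
contact_force: [-0.4, -0.0, 0.3]
gripper_width: 0.3
grasp_force: 0.0
```

>>> {"op": "move_arm", "data": {
  "targets": [
    [[30,0,0,0.0017,0],[30,0,0,0,0]]
  ]
}}

```text
time: 7.3
tool_pos: [0.4551, -0.2538, 0.0101]
tool_rot: [-0.0, 0.186, 0.983, 0.0]
contact_force: [0.0, 0.2, 0.2]
gripper_width: 0.299
grasp_force: 0.0
```

>>> {"op": "move_arm", "data": {
  "targets": [
    [[30,0,0,0.0017,0],[30,0,0,0,0]]
  ]
}}

```text
time: 7.47
tool_pos: [0.4551, -0.2538, 0.0091]
tool_rot: [-0.0, 0.186, 0.983, 0.0]
contact_force: [-0.5, -0.3, -0.1]
gripper_width: 0.301
grasp_force: 0.0
```

>>> {"op": "move_arm", "data": {
  "targets": [
    [[30,0,0,0.0017,0],[30,0,0,0,0]]
  ]
}}

```text
time: 7.63
tool_pos: [0.4551, -0.2538, 0.0081]
tool_rot: [-0.0, 0.186, 0.983, 0.0]
contact_force: [-0.6, -0.4, -0.3]
gripper_width: 0.302
grasp_force: 0.0
```

>>> {"op": "move_arm", "data": {
  "targets": [
    [[30,0,0,0.0017,0],[30,0,0,0,0]]
  ]
}}

```text
time: 7.8
tool_pos: [0.4551, -0.2538, 0.007]
tool_rot: [-0.0, 0.186, 0.983, 0.0]
contact_force: [-0.9, 0.3, -0.1]
gripper_width: 0.302
grasp_force: 0.0
```

>>> {"op": "move_arm", "data": {
  "targets": [
    [[30,0,0,0.0017,0],[30,0,0,0,0]]
  ]
}}

```text
time: 7.97
tool_pos: [0.4551, -0.2538, 0.0061]
tool_rot: [-0.0, 0.186, 0.983, 0.0]
contact_force: [0.4, -0.2, -0.2]
gripper_width: 0.302
grasp_force: 0.0
```

```bash
python3 - <<'E'
from h import *
avg(2)
im=save('side','pics/s5.png')
for f in("side0","s3","s4","s5"):
    a=cv2.imread(f"pics/{f}.png"); print(f,"col348",a[376:392,346].mean(-1).astype(int).tolist(),"row369",a[369,334:366].mean(-1).astype(int).tolist())
E
```

```text
t 8.07 pos [ 0.4552 -0.2539  0.0061] sd [0. 0. 0.] thx 158.58 F [ 0.5 -0.2  0.2] M [-0.01  0.01  0.02] w 0.296 g 0.0 j6 -1.85
side0 col348 [168, 148, 137, 136, 140, 139, 140, 139, 141, 142, 142, 140, 141, 139, 138, 135] row369 [136, 135, 135, 135, 140, 157, 185, 195, 196, 198, 197, 197, 197, 198, 199, 199, 197, 197, 198, 198, 198, 196, 192, 179, 153, 141, 141, 137, 138, 136, 136, 136]
s3 col348 [140, 149, 141, 120, 106, 117, 144, 159, 160, 164, 164, 165, 163, 162, 161, 157] row369 [157, 158, 157, 159, 159, 172, 173, 139, 89, 68, 70, 89, 122, 147, 157, 157, 152, 136, 101, 90, 130, 182, 209, 202, 179, 163, 159, 159, 159, 159, 158, 160]
s4 col348 [146, 145, 149, 143, 123, 108, 117, 143, 159, 162, 163, 163, 161, 161, 160, 158] row369 [156, 157, 158, 156, 158, 165, 158, 118, 69, 55, 67, 90, 123, 146, 155, 157, 153, 134, 90, 77, 119, 173, 207, 204, 179, 161, 160, 158, 159, 157, 160, 158]
s5 col348 [146, 145, 146, 150, 151, 143, 123, 109, 122, 148, 160, 163, 161, 160, 160, 159] row369 [157, 157, 155, 155, 153, 140, 115, 80, 53, 55, 65, 98, 129, 150, 157, 155, 144, 120, 83, 71, 108, 161, 194, 195, 175, 161, 160, 159, 157, 158, 159, 160]
```

>>> {"op": "move_arm", "data": {
  "targets": [
    [[30,0,0,0.0017,0],[30,0,0,0,0]]
  ]
}}

```text
time: 8.28
tool_pos: [0.4554, -0.254, 0.006]
tool_rot: [-0.0, 0.186, 0.983, 0.0]
contact_force: [-2.1, 2.1, 4.1]
gripper_width: 0.3
grasp_force: 2.6
```

>>> {"op": "move_arm", "data": {
  "targets": [
    [[30,0,0,0.0017,0],[30,0,0,0,0]]
  ]
}}

```text
time: 8.45
tool_pos: [0.4554, -0.254, 0.0059]
tool_rot: [-0.001, 0.186, 0.983, 0.0]
contact_force: [-5.0, 3.1, 11.7]
gripper_width: 0.306
grasp_force: 6.0
```

>>> {"op": "move_arm", "data": {
  "targets": [
    [[30,0,0,0.0017,0],[30,0,0,0,0]]
  ]
}}

```text
time: 8.62
tool_pos: [0.4554, -0.254, 0.0059]
tool_rot: [-0.001, 0.186, 0.983, 0.0]
contact_force: [-7.7, 5.2, 18.3]
gripper_width: 0.3
grasp_force: 9.4
```

```bash
python3 - <<'E'
from h import *
import h
avg(2)
s=state(); print(s["joint_pos"])
t=save("top","pics/t6.png"); im=save("side","pics/s6.png")
T=cv2.imread("pics/t6.png")
cv2.imwrite("pics/c6.png",np.hstack([cv2.resize(T[200:300,390:490],(400,400)),cv2.resize(im[270:400,285:415,::-1],(400,400),interpolation=cv2.INTER_CUBIC)]))
E
```

```text
t 8.72 pos [ 0.4554 -0.254   0.0059] sd [0. 0. 0.] thx 158.6 F [-7.5  5.3 18.6] M [0.91 1.34 0.03] w 0.301 g 9.24343985505402 j6 -1.85
[-6.51387227e-01  5.70145161e-02  2.00571266e+00 -2.75821066e-04
  1.08050965e+00 -1.84862177e+00]
```

View pics/c6.png

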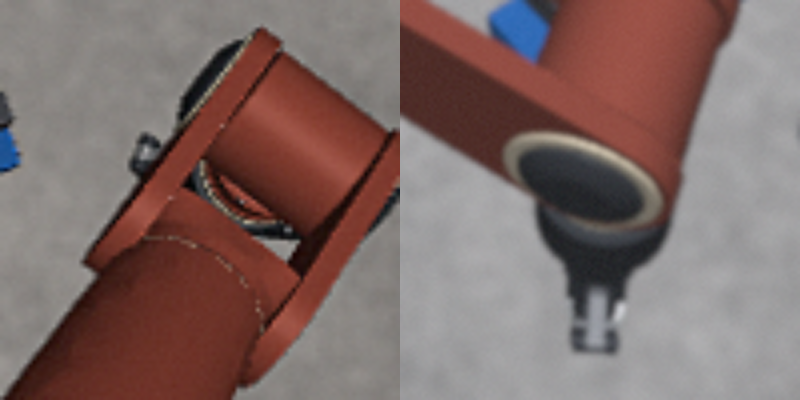

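Contact came at reported z ≈ 0.006 with equal load on both pads, and the glass was still in place. So the tips rest on its top (12 mm) and stand about 25 mm higher than the reported TCP implies, which also fits the side view. From here I'll treat tip height as reported z + 6 mm. I'll lift, open, go lower and grip.

>>> {"op": "move_arm", "data": {
  "targets": [
    [[30,0,0,-0.0167,0],[70,0,0,0,0],[70,0,0,0,0],[70,0,0,0,0],[70,0,0,0.01,0]]
  ]
}}

```text
time: 9.23
tool_pos: [0.4558, -0.2543, 0.0076]
tool_rot: [0.001, 0.186, 0.983, -0.0]
contact_force: [-0.2, 0.2, 0.6]
gripper_width: 0.703
grasp_force: 0.0
```

>>> {"op": "move_arm", "data": {
  "targets": [
    [[70,0,0,0.013,0],[70,0,0,0,0],[30,0,0,0,0],[30,0,0,0,0],[30,0,0,0,0]]
  ]
}}

```text
time: 9.65
tool_pos: [0.4554, -0.254, -0.0004]
tool_rot: [0.0, 0.186, 0.983, -0.0]
contact_force: [-0.1, -0.0, -0.1]
gripper_width: 0.38
grasp_force: 59.5
```

```bash
python3 - <<'E'
from h import *
avg(3); print(proj("top",[[0,0,0]]),proj("side",[[0,0,0]]))
E
```

```text
t 9.8 pos [ 4.554e-01 -2.540e-01 -4.000e-04] sd [0. 0. 0.] thx 158.58 F [ 0.5  0.4 -0.6] M [-0.01  0.02  0.  ] w 0.382 g 59.51278746128082 j6 -1.85
[[345.27542324 415.96690323]] [[ 97.59551957 316.68842446]]
```

```bash
python3 - <<'E'
from h import *
im=save("side","pics/s7.png"); 
for r in range(360,388,2): print(r,im[r,330:370].mean(-1).astype(int).tolist())
E
```

```text
360 [158, 157, 155, 155, 157, 156, 158, 145, 120, 78, 50, 39, 42, 39, 34, 38, 38, 37, 37, 33, 37, 39, 38, 39, 36, 34, 41, 43, 54, 81, 112, 141, 154, 161, 161, 161, 158, 160, 158, 159]
362 [160, 157, 159, 159, 158, 159, 159, 156, 135, 92, 53, 45, 41, 42, 42, 41, 43, 40, 40, 40, 39, 38, 39, 35, 41, 42, 45, 61, 96, 127, 148, 157, 160, 159, 160, 159, 158, 159, 159, 159]
364 [161, 160, 158, 157, 159, 159, 158, 148, 126, 84, 53, 42, 40, 45, 48, 57, 60, 70, 69, 68, 64, 59, 52, 48, 45, 44, 51, 75, 114, 146, 156, 158, 161, 160, 160, 161, 160, 160, 160, 158]
366 [161, 162, 160, 158, 159, 157, 157, 147, 120, 81, 55, 44, 46, 46, 54, 72, 94, 113, 118, 117, 112, 98, 75, 56, 48, 46, 56, 87, 122, 148, 159, 159, 160, 159, 160, 159, 160, 160, 160, 160]
368 [161, 161, 158, 157, 157, 154, 156, 151, 130, 94, 65, 51, 44, 46, 56, 90, 126, 153, 160, 159, 149, 125, 85, 54, 48, 50, 71, 109, 141, 156, 158, 159, 158, 157, 159, 158, 158, 159, 160, 163]
370 [160, 159, 157, 157, 156, 157, 156, 154, 147, 132, 108, 81, 56, 52, 65, 100, 136, 160, 167, 164, 154, 126, 83, 58, 78, 111, 138, 155, 162, 162, 161, 160, 161,
[... 937 characters left out ...]
49, 133, 106, 80, 73, 90, 120, 147, 160, 161, 163, 162, 161, 162, 161, 161, 163, 163, 163, 164, 164]
382 [157, 156, 154, 156, 156, 155, 156, 154, 151, 132, 99, 80, 78, 86, 104, 132, 149, 155, 155, 152, 141, 114, 91, 80, 87, 108, 136, 154, 160, 162, 160, 161, 159, 159, 160, 158, 160, 161, 161, 162]
384 [157, 154, 156, 157, 155, 156, 156, 156, 154, 141, 110, 83, 74, 74, 82, 102, 111, 117, 118, 119, 107, 89, 73, 73, 86, 111, 138, 153, 160, 158, 161, 160, 157, 158, 157, 157, 158, 160, 159, 160]
386 [157, 156, 155, 156, 155, 157, 157, 157, 158, 156, 149, 148, 145, 144, 143, 144, 140, 136, 132, 130, 124, 115, 108, 108, 116, 137, 149, 156, 158, 159, 160, 159, 160, 159, 157, 159, 159, 158, 160, 159]
```

>>> {"op": "move_arm", "data": {
  "targets": [
    [[65,0,0,0,0],[65,0,0,0,0],[65,0,0,0,1],[65,0,0,0,1],[65,0,0,0,1]]
  ]
}}

```text
time: 10.27
tool_pos: [0.4552, -0.2539, -0.0005]
tool_rot: [0.0, 0.34, 0.941, -0.0]
contact_force: [0.1, 1.0, 0.8]
gripper_width: 0.647
grasp_force: 0.0
```

>>> {"op": "move_arm", "data": {
  "targets": [
    [[65,0,0,0,1],[65,0,0,0,1],[65,0,0,0,1],[65,0,0,0,1],[65,0,0,0,1]]
  ]
}}

```text
time: 10.68
tool_pos: [0.4553, -0.2539, -0.0005]
tool_rot: [0.0, 0.572, 0.821, 0.0]
contact_force: [0.6, -0.2, -0.2]
gripper_width: 0.649
grasp_force: 0.0
```

>>> {"op": "move_arm", "data": {
  "targets": [
    [[65,0,0,0,1],[65,0,0,0,1],[65,0,0,0,1],[65,0,0,0,1],[65,0,0,0,1]]
  ]
}}

```text
time: 11.1
tool_pos: [0.4553, -0.2539, -0.0005]
tool_rot: [0.0, 0.764, 0.645, 0.0]
contact_force: [-0.5, -0.8, 0.1]
gripper_width: 0.65
grasp_force: 0.0
```

```bash
python3 - <<'E'
from h import *
avg(2); S=save("side","pics/s8.png"); T=save("top","pics/t8.png")
cv2.imwrite("pics/c8.png",np.hstack([cv2.resize(T[220:280,405:465,::-1],(400,400),interpolation=cv2.INTER_CUBIC),cv2.resize(S[335:395,320:380,::-1],(400,400),interpolation=cv2.INTER_CUBIC)]))
E
```

```text
t 11.2 pos [ 0.4552 -0.2539 -0.0006] sd [0. 0. 0.] thx 80.35 F [-1.  -0.1  0.1] M [0.04 0.01 0.03] w 0.651 g 0.0 j6 -0.49
```

View pics/c8.png

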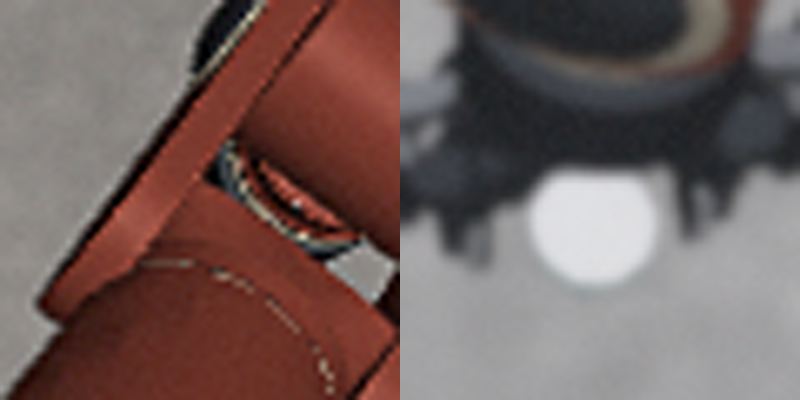

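Side crop: the glass is lying flat and whole at (349,369), with the open fingers straddling it at x 331 and 366, well centred. I'll squeeze now.

>>> {"op": "move_arm", "data": {
  "targets": [
    [[30,0,0,0,0],[30,0,0,0,0],[30,0,0,0,0],[30,0,0,0,0]]
  ]
}}

```text
time: 11.63
tool_pos: [0.4556, -0.2542, 0.0]
tool_rot: [0.0, 0.763, 0.647, 0.0]
contact_force: [-0.4, -0.7, 4.1]
gripper_width: 0.38
grasp_force: 59.2
```

```bash
python3 - <<'E'
from h import *
p=avg(3); S=save("side","pics/s9.png"); print(proj("side",[[p[0],p[1],.006]]))
hh=S[355:390,330:370].min(-1)>175; ys,xs=np.nonzero(hh); print(len(xs),xs.min()+330,xs.max()+330,ys.min()+355,ys.max()+355)
E
```

```text
t 11.78 pos [ 0.4556 -0.2541 -0.    ] sd [0. 0. 0.] thx 80.61 F [-1.1  0.9  5. ] M [0.11 0.16 0.03] w 0.38 g 59.35713171958923 j6 -0.49
[[347.09185033 368.82236739]]
213 340 355 361 377
```

>>> {"op": "move_arm", "data": {
  "targets": [
    [[30,0,0,-0.01,0],[30,0,0,-0.05,0],[30,0,0,-0.065,0],[30,0,0,-0.067,0],[30,0,0,0,0]]
  ]
}}

```text
time: 12.25
tool_pos: [0.4596, -0.2571, 0.1238]
tool_rot: [0.007, 0.763, 0.647, 0.002]
contact_force: [0.2, -1.0, 1.4]
gripper_width: 0.377
grasp_force: 59.6
```

>>> {"op": "move_arm", "data": {
  "targets": [
    [[30,0.0569,0.0127,0,0],[30,0.0569,0.0127,0,0],[30,0.0569,0.0127,0,0],[30,0.0569,0.0127,0,0],[30,0.0569,0.0127,0,0]]
  ]
}}

```text
time: 12.67
tool_pos: [0.5208, -0.0901, 0.1142]
tool_rot: [-0.0, 0.763, 0.647, -0.0]
contact_force: [0.3, 0.2, -1.2]
gripper_width: 0.378
grasp_force: 59.6
```

>>> {"op": "move_arm", "data": {
  "targets": [
    [[30,0.0569,0.0127,0,0],[30,0,0,0,0],[30,0,0,0,0],[30,0,0,0,0]]
  ]
}}

```text
time: 13.0
tool_pos: [0.5334, -0.0593, 0.1141]
tool_rot: [-0.0, 0.763, 0.647, -0.0]
contact_force: [1.0, -0.1, 0.7]
gripper_width: 0.384
grasp_force: 59.6
```

```bash
python3 - <<'E'
from h import *
p=avg(3); S=save("side","pics/s10.png"); T=save("top","pics/t10.png")
print(proj("side",[[p[0],p[1],.006+p[2]],[.534,-.0595,.088]]))
cv2.imwrite("pics/c10.png",np.hstack([cv2.resize(T[185:245,340:400,::-1],(400,400),interpolation=cv2.INTER_CUBIC),cv2.resize(S[215:285,315:385,::-1],(400,400),interpolation=cv2.INTER_CUBIC)]))
E
```

```text
t 13.15 pos [ 0.5334 -0.0601  0.1143] sd [0.     0.0002 0.0001] thx 80.51 F [-0.2 -0.4 -0.4] M [-0.01  0.01  0.04] w 0.378 g 59.647743701934814 j6 -0.09
[[355.29758277 244.32233187]
 [354.53006722 253.29867265]]
```

>>> {"op": "move_arm", "data": {
  "targets": [
    [[30,0,0,0.02,0],[30,0,0,0.0185,0],[30,0,0,0,0],[30,0,0,0,0]]
  ]
}}

```text
time: 13.58
tool_pos: [0.5327, -0.0592, 0.0898]
tool_rot: [-0.001, 0.763, 0.647, -0.001]
contact_force: [0.0, -0.6, -1.0]
gripper_width: 0.378
grasp_force: 59.6
```

>>> {"op": "move_arm", "data": {
  "targets": [
    [[30,0,0,0.0025,0],[30,0,0,0,0],[30,0,0,0,0]]
  ]
}}

```text
time: 13.83
tool_pos: [0.5339, -0.0593, 0.0901]
tool_rot: [0.0, 0.763, 0.647, 0.0]
contact_force: [0.3, 0.1, -1.0]
gripper_width: 0.381
grasp_force: 59.6
```

>>> {"op": "move_arm", "data": {
  "targets": [
    [[30,0,0,0.0025,0],[30,0,0,0,0],[30,0,0,0,0]]
  ]
}}

```text
time: 14.08
tool_pos: [0.5338, -0.0592, 0.0885]
tool_rot: [0.0, 0.763, 0.647, 0.0]
contact_force: [0.0, 0.8, -0.6]
gripper_width: 0.385
grasp_force: 59.6
```

>>> {"op": "move_arm", "data": {
  "targets": [
    [[30,0,0,0.0017,0],[30,0,0,0,0],[30,0,0,0,0]]
  ]
}}

```text
time: 14.33
tool_pos: [0.5341, -0.0593, 0.088]
tool_rot: [0.0, 0.763, 0.647, 0.0]
contact_force: [-0.6, 0.2, 3.1]
gripper_width: 0.378
grasp_force: 60.0
```

>>> {"op": "move_arm", "data": {
  "targets": [
    [[30,0,0,0.002,0],[30,0,0,0,0],[30,0,0,0,0]]
  ]
}}

```text
time: 14.58
tool_pos: [0.5342, -0.0593, 0.0878]
tool_rot: [0.0, 0.763, 0.647, 0.0]
contact_force: [-5.1, 0.7, 8.6]
gripper_width: 0.379
grasp_force: 60.6
```

```bash
python3 - <<'E'
from h import *
p=avg(6); S=save("side","pics/s11.png")
for r in range(236,262,2): print(r,S[r,330:380].min(-1).astype(int).tolist())
E
```

```text
t 14.88 pos [ 0.5342 -0.0593  0.0878] sd [0. 0. 0.] thx 80.59 F [-3.5  1.1  8.3] M [ 0.21  0.79 -0.02] w 0.38 g 60.644593834877014 j6 -0.08
236 [38, 37, 39, 36, 45, 52, 61, 65, 71, 72, 62, 56, 54, 48, 40, 38, 37, 31, 36, 39, 40, 60, 100, 136, 151, 154, 152, 151, 146, 144, 147, 148, 139, 115, 93, 64, 40, 36, 36, 35, 35, 44, 51, 56, 51, 51, 48, 47, 41, 39]
238 [38, 39, 37, 41, 38, 46, 52, 57, 55, 58, 56, 57, 55, 45, 36, 38, 35, 37, 37, 42, 58, 94, 134, 146, 148, 137, 126, 111, 101, 101, 112, 124, 114, 82, 54, 41, 38, 31, 32, 33, 36, 31, 39, 41, 38, 38, 36, 36, 41, 39]
240 [76, 49, 32, 35, 35, 35, 43, 49, 50, 50, 51, 50, 48, 42, 32, 32, 32, 36, 54, 77, 103, 121, 124, 118, 105, 96, 88, 82, 83, 84, 86, 84, 73, 53, 43, 41, 32, 34, 36, 39, 38, 37, 30, 34, 34, 31, 31, 36, 36, 40]
242 [134, 92, 53, 43, 37, 38, 38, 36, 40, 41, 39, 41, 35, 36, 35, 36, 34, 53, 89, 124, 137, 127, 110, 105, 104, 103, 100, 96, 90, 86, 80, 76, 57, 40, 48, 73, 85, 71, 48, 43, 35, 38, 38, 39, 37, 33, 30, 34, 32, 33]
244 [162, 141, 108, 72, 54, 54, 63, 76, 91, 93, 65, 38, 38, 37, 42, 41, 50, 79, 129, 172, 190, 197, 201
[... 1357 characters left out ...]
, 158, 161, 162, 164, 170, 179, 187, 182, 172, 148, 131, 133, 130, 139, 173, 212, 226, 230, 234, 234, 233, 233, 233, 230, 223, 213, 176, 125, 100, 139, 187, 201, 189, 175, 143, 107, 86, 84, 84, 82, 84, 82, 83, 75, 62]
258 [83, 82, 85, 94, 109, 132, 157, 181, 203, 211, 213, 202, 184, 179, 173, 166, 172, 181, 167, 147, 150, 169, 187, 202, 206, 207, 207, 201, 191, 175, 153, 128, 119, 149, 180, 191, 184, 181, 170, 140, 104, 84, 83, 85, 85, 83, 83, 83, 81, 77]
260 [79, 80, 83, 84, 81, 93, 127, 173, 208, 219, 221, 208, 177, 164, 171, 176, 172, 174, 182, 181, 175, 166, 159, 158, 157, 155, 153, 152, 149, 147, 155, 172, 185, 191, 183, 174, 175, 176, 176, 178, 162, 127, 96, 85, 82, 84, 85, 84, 84, 82]
```

The pressing moment puts the contact at about −20 mm in x, so the glass must go toward +x.

>>> {"op": "move_arm", "data": {
  "targets": [
    [[30,0.0003,0.0017,0,0],[30,0,0,0,0],[30,0,0,0,0]]
  ]
}}

```text
time: 15.18
tool_pos: [0.5347, -0.0594, 0.0877]
tool_rot: [-0.0, 0.763, 0.647, -0.001]
contact_force: [-5.5, 1.3, 9.6]
gripper_width: 0.381
grasp_force: 60.7
```

>>> {"op": "move_arm", "data": {
  "targets": [
    [[30,0.0003,0.0017,0,0],[30,0,0,0,0],[30,0,0,0,0]]
  ]
}}

```text
time: 15.43
tool_pos: [0.5362, -0.0594, 0.0872]
tool_rot: [0.0, 0.763, 0.647, 0.0]
contact_force: [-2.5, -0.1, 5.5]
gripper_width: 0.381
grasp_force: 60.2
```

```bash
python3 - <<'E'
from h import *
p=avg(4)
E
```

```text
t 15.63 pos [ 0.5362 -0.0594  0.0872] sd [0. 0. 0.] thx 80.58 F [-1.4  0.3  5.1] M [ 0.04  0.42 -0.03] w 0.38 g 60.15952169895172 j6 -0.08
```

>>> {"op": "move_arm", "data": {
  "targets": [
    [[30,0.0002,0.0013,0,0],[30,0,0,0,0],[30,0,0,0,0]]
  ]
}}

```text
time: 15.88
tool_pos: [0.5367, -0.0592, 0.0859]
tool_rot: [0.0, 0.763, 0.647, 0.0]
contact_force: [-0.1, 0.6, -0.4]
gripper_width: 0.38
grasp_force: 59.6
```

>>> {"op": "move_arm", "data": {
  "targets": [
    [[30,0.0002,0.0008,0.0008,0],[30,0,0,0,0],[30,0,0,0,0]]
  ]
}}

```text
time: 16.13
tool_pos: [0.537, -0.0592, 0.0854]
tool_rot: [-0.0, 0.763, 0.647, -0.0]
contact_force: [-0.8, 0.3, 0.0]
gripper_width: 0.38
grasp_force: 59.5
```

```bash
python3 - <<'E'
from h import *
p=avg(4)
E
```

```text
t 16.33 pos [ 0.5371 -0.0592  0.0856] sd [0.     0.     0.0001] thx 80.58 F [ 0.1 -0.6 -0.8] M [-0.01  0.03 -0.03] w 0.379 g 59.540605545043945 j6 -0.08
```

Force has gone to zero at 0.0856, below the rim, so the glass is in the bore. I'll keep lowering to the gasket.

>>> {"op": "move_arm", "data": {
  "targets": [
    [[30,0,0,0.0017,0],[30,0,0,0,0],[30,0,0,0,0]]
  ]
}}

```text
time: 16.58
tool_pos: [0.5371, -0.0592, 0.0846]
tool_rot: [-0.0, 0.763, 0.647, -0.0]
contact_force: [-0.1, -0.3, -0.9]
gripper_width: 0.379
grasp_force: 59.6
```

>>> {"op": "move_arm", "data": {
  "targets": [
    [[30,0,0,0.0013,0],[30,0,0,0,0],[30,0,0,0,0]]
  ]
}}

```text
time: 16.83
tool_pos: [0.5371, -0.0592, 0.0839]
tool_rot: [-0.0, 0.763, 0.647, -0.0]
contact_force: [-0.5, 0.6, -0.2]
gripper_width: 0.38
grasp_force: 59.6
```

>>> {"op": "move_arm", "data": {
  "targets": [
    [[30,0,0,0.0013,0],[30,0,0,0,0],[30,0,0,0,0]]
  ]
}}

```text
time: 17.08
tool_pos: [0.5371, -0.0592, 0.0831]
tool_rot: [-0.0, 0.763, 0.647, -0.0]
contact_force: [-0.2, 0.2, -0.3]
gripper_width: 0.38
grasp_force: 59.6
```

>>> {"op": "move_arm", "data": {
  "targets": [
    [[30,0,0,0.0013,0],[30,0,0,0,0],[30,0,0,0,0]]
  ]
}}

```text
time: 17.33
tool_pos: [0.5372, -0.0592, 0.083]
tool_rot: [-0.0, 0.763, 0.647, -0.0]
contact_force: [-3.4, 0.4, 5.1]
gripper_width: 0.381
grasp_force: 60.2
```

>>> {"op": "move_arm", "data": {
  "targets": [
    [[30,0,0,0.0013,0],[30,0,0,0,0],[30,0,0,0,0]]
  ]
}}

```text
time: 17.58
tool_pos: [0.5373, -0.0592, 0.083]
tool_rot: [-0.0, 0.763, 0.647, -0.0]
contact_force: [-5.6, 1.4, 8.6]
gripper_width: 0.381
grasp_force: 60.7
```

```bash
python3 - <<'E'
from h import *
p=avg(4)
E
```

```text
t 17.78 pos [ 0.5372 -0.0592  0.083 ] sd [0. 0. 0.] thx 80.59 F [-5.5  1.4  8.8] M [ 0.26  0.91 -0.  ] w 0.381 g 60.668190121650696 j6 -0.08
```

>>> {"op": "move_arm", "data": {
  "targets": [
    [[30,0,0,-0.0017,0],[60,0,0,0,0],[60,0,0,0,0],[60,0,0,0,0],[60,0,0,-0.02,0]]
  ]
}}

```text
time: 18.2
tool_pos: [0.5352, -0.0588, 0.0921]
tool_rot: [-0.002, 0.763, 0.647, -0.002]
contact_force: [-0.6, 0.2, -0.2]
gripper_width: 0.603
grasp_force: 0.0
```

```bash
python3 - <<'E'
from h import *
p=avg(2)
E
```

```text
t 18.3 pos [ 0.5382 -0.0595  0.0966] sd [0.0004 0.0001 0.0002] thx 80.58 F [1.  0.2 1.4] M [ 0.   -0.   -0.01] w 0.598 g 0.0 j6 -0.08
```

>>> {"op": "move_arm", "data": {
  "targets": [
    [[100,0,0,-0.06,0],[100,0.0541,-0.0355,0,0],[100,0.0541,-0.0355,0,0],[100,0.0541,-0.0355,0,0],[100,0.0541,-0.0355,0,0]]
  ]
}}

```text
time: 18.72
tool_pos: [0.4741, 0.0839, 0.1316]
tool_rot: [0.001, 0.763, 0.646, 0.001]
contact_force: [0.2, 0.6, 0.6]
gripper_width: 1.003
grasp_force: 0.0
```

>>> {"op": "move_arm", "data": {
  "targets": [
    [[100,0.0541,-0.0355,0,0],[100,0.0541,-0.0355,0,0],[100,0.0541,-0.0355,0,0],[100,0.0541,-0.0355,0,0],[100,0,0,0,0.6]]
  ]
}}

```text
time: 19.13
tool_pos: [0.4091, 0.2298, 0.1313]
tool_rot: [-0.001, 0.781, 0.625, 0.001]
contact_force: [0.0, -0.4, 0.7]
gripper_width: 1.003
grasp_force: 0.0
```

```bash
python3 - <<'E'
from h import *
p=avg(4); S=save("side","pics/s12.png");T=save("top","pics/t12.png")
t=T[:,:,::-1]
c=blobs(t,373,216,9,lambda p:p.max(2)<100)
print("dark in bore:",[ (cen(x).round(1).tolist(),cv2.contourArea(x)) for x in c if cv2.contourArea(x)>3])
br=blobs(t,373,216,12,lambda p:p.min(2)>190); print("bright",[(cen(x).round(1).tolist(),cv2.contourArea(x),cv2.boundingRect(x)) for x in br if cv2.contourArea(x)>8])
br=blobs(S[:,:,::-1],356,252,16,lambda p:p.min(2)>190); print("side",[(cen(x).round(1).tolist(),cv2.contourArea(x),cv2.boundingRect(x)) for x in br if cv2.contourArea(x)>8])
cv2.imwrite("pics/c12.png",np.hstack([cv2.resize(t[190:240,350:400],(400,400),interpolation=cv2.INTER_CUBIC),cv2.resize(S[225:285,325:385,::-1],(400,400),interpolation=cv2.INTER_CUBIC)]))
E
```

```text
t 19.33 pos [0.4113 0.226  0.1312] sd [0.0006 0.0011 0.0001] thx 77.11 F [-0.1 -0.4  0. ] M [-0.02 -0.02 -0.01] w 0.999 g 0.0 j6 0.57
dark in bore: [([365.6, 207.6], 4.0)]
bright [([372.1, 216.8], 52.5, (368, 213, 9, 9))]
side [([355.2, 255.5], 45.0, (350, 253, 12, 6)), ([354.6, 246.5], 18.0, (348, 245, 16, 5))]
```

```bash
python3 - <<'E'
from h import *
S=cv2.imread("pics/s12.png");T=cv2.imread("pics/t12.png")
for r in range(207,227): print(r,T[r,362:384].min(-1).tolist())
for r in range(238,266): print(r,S[r,342:372].min(-1).tolist())
print(proj("side",[[.5362,-.0619,.088],[.5362,-.0619,.095]]))
E
```

```text
207 [63, 67, 64, 64, 61, 54, 49, 68, 101, 108, 126, 161, 174, 190, 198, 219, 168, 60, 15, 18, 26, 126]
208 [66, 63, 56, 53, 49, 90, 156, 173, 184, 192, 187, 194, 179, 172, 165, 178, 139, 58, 12, 25, 17, 53]
209 [62, 59, 53, 97, 158, 172, 182, 203, 208, 212, 209, 205, 216, 212, 199, 141, 146, 134, 54, 14, 14, 69]
210 [54, 47, 70, 150, 135, 180, 214, 203, 172, 157, 160, 151, 152, 174, 209, 214, 158, 148, 136, 59, 20, 17]
211 [101, 147, 169, 165, 186, 189, 149, 137, 140, 140, 143, 141, 142, 144, 159, 187, 206, 188, 169, 108, 7, 13]
212 [224, 198, 170, 181, 215, 149, 114, 140, 137, 149, 154, 155, 146, 139, 140, 150, 188, 217, 192, 126, 55, 15]
213 [211, 182, 123, 177, 142, 118, 144, 167, 214, 228, 225, 230, 215, 175, 145, 139, 138, 186, 195, 174, 108, 5]
214 [201, 175, 165, 201, 136, 112, 150, 204, 226, 223, 222, 220, 223, 229, 177, 135, 151, 185, 207, 183, 134, 60]
215 [170, 148, 184, 210, 149, 122, 205, 227, 222, 218, 218, 218, 220, 224, 197, 155, 142, 175, 201, 185, 131, 58]
216 [177, 151, 173, 162, 109, 136, 208, 223, 220, 217, 219, 219, 219, 220, 225, 180, 138, 140, 185, 155, 132, 8
[... 4673 characters left out ...]
, 168, 182, 175, 150]
262 [166, 150, 141, 147, 153, 155, 156, 153, 156, 162, 167, 170, 171, 170, 170, 169, 170, 167, 163, 158, 153, 153, 155, 159, 154, 155, 173, 192, 194, 177]
263 [173, 157, 142, 140, 144, 152, 155, 155, 156, 161, 161, 162, 160, 160, 158, 157, 154, 152, 148, 148, 149, 154, 158, 152, 148, 156, 179, 196, 197, 189]
264 [171, 167, 151, 143, 143, 146, 148, 151, 153, 157, 154, 150, 142, 136, 136, 134, 136, 138, 142, 150, 155, 155, 151, 147, 149, 165, 186, 194, 193, 181]
265 [151, 167, 162, 155, 149, 146, 146, 146, 146, 147, 148, 141, 136, 131, 130, 134, 140, 143, 150, 152, 154, 150, 146, 149, 161, 180, 191, 185, 174, 156]
[[355.96389744 253.97936607]
 [356.17613569 252.00308935]]
```

The dark gasket ring is gone. The proud glass edge shows in the side view at rows 245–250, symmetric from x 346 to 365, so it's seated flat. Next is the ring: squeeze across two pairs of flats to centre it.

>>> {"op": "move_arm", "data": {
  "targets": [
    [[100,-0.002,0.0017,0.06,0],[100,0,0,0.065,0],[100,0,0,0.06,0],[100,0,0,0.025,0],[100,0,0,0.0137,0]]
  ]
}}

```text
time: 19.85
tool_pos: [0.4103, 0.2214, -0.007]
tool_rot: [-0.001, 0.783, 0.622, -0.003]
contact_force: [0.5, -0.3, -0.3]
gripper_width: 0.999
grasp_force: 0.0
```

>>> {"op": "move_arm", "data": {
  "targets": [
    [[100,0,0,0,0],[60,0,0,0,0],[60,0,0,0,0],[60,0,0,0,0]]
  ]
}}

```text
time: 20.18
tool_pos: [0.4147, 0.224, -0.0011]
tool_rot: [0.001, 0.783, 0.622, 0.002]
contact_force: [0.9, -0.3, 0.6]
gripper_width: 0.729
grasp_force: 66.6
```

```bash
python3 - <<'E'
from h import *
p=avg(3)
E
```

```text
t 20.33 pos [ 0.4147  0.224  -0.0012] sd [0. 0. 0.] thx 76.99 F [ 1.4 -1.3  4.3] M [-0.19 -0.25 -0.01] w 0.73 g 67.16265320777893 j6 0.56
```

>>> {"op": "move_arm", "data": {
  "targets": [
    [[100,0,0,0,0],[100,0,0,0,0],[100,0,0,0,0],[100,0,0,0,-1],[100,0,0,0,-1]]
  ]
}}

```text
time: 20.75
tool_pos: [0.4116, 0.2233, -0.0041]
tool_rot: [-0.0, 0.712, 0.703, -0.001]
contact_force: [0.1, -1.0, -1.2]
gripper_width: 1.003
grasp_force: 0.0
```

>>> {"op": "move_arm", "data": {
  "targets": [
    [[100,0,0,0,-1],[100,0,0,0,-1],[100,0,0,0,-1],[100,0,0,0,-1],[100,0,0,0,-1]]
  ]
}}

```text
time: 21.17
tool_pos: [0.4115, 0.2234, -0.0041]
tool_rot: [-0.001, 0.505, 0.863, -0.0]
contact_force: [0.3, 0.1, -0.5]
gripper_width: 0.998
grasp_force: 0.0
```

>>> {"op": "move_arm", "data": {
  "targets": [
    [[100,0,0,0,-1],[100,0,0,0,-1],[100,0,0,0,-1],[100,0,0,0,0],[60,0,0,0,0]]
  ]
}}

```text
time: 21.58
tool_pos: [0.4118, 0.2234, -0.004]
tool_rot: [-0.0, 0.368, 0.93, -0.0]
contact_force: [0.1, 0.4, 0.2]
gripper_width: 0.886
grasp_force: 0.0
```

>>> {"op": "move_arm", "data": {
  "targets": [
    [[60,0,0,0,0],[60,0,0,0,0],[60,0,0,0,0]]
  ]
}}

```text
time: 21.83
tool_pos: [0.4126, 0.2236, -0.0031]
tool_rot: [0.0, 0.367, 0.93, 0.0]
contact_force: [-0.4, 0.3, 3.4]
gripper_width: 0.733
grasp_force: 65.5
```

```bash
python3 - <<'E'
from h import *
p=avg(3)
E
```

```text
t 21.98 pos [ 0.4126  0.2236 -0.0031] sd [0. 0. 0.] thx 136.94 F [-0.9  0.2  4.1] M [ 0.04  0.13 -0.05] w 0.736 g 65.65179616212845 j6 -0.48
```

>>> {"op": "move_arm", "data": {
  "targets": [
    [[60,0,0,-0.01,0],[60,0,0,-0.05,0],[60,0,0,-0.06,0],[60,0,0,-0.06,0],[60,0,0,-0.0417,0]]
  ]
}}

```text
time: 22.4
tool_pos: [0.4126, 0.2235, 0.1322]
tool_rot: [0.001, 0.367, 0.93, 0.001]
contact_force: [1.3, 0.4, -1.0]
gripper_width: 0.734
grasp_force: 66.9
```

>>> {"op": "move_arm", "data": {
  "targets": [
    [[60,-0.0593,-0.0253,0,0],[60,-0.0593,-0.0253,0,0],[60,-0.0593,-0.0253,0,0],[60,-0.0593,-0.0253,0,0],[60,-0.0593,-0.0253,0,0]]
  ]
}}

```text
time: 22.82
tool_pos: [0.4902, 0.0449, 0.129]
tool_rot: [-0.0, 0.367, 0.93, -0.0]
contact_force: [1.2, 0.5, -2.1]
gripper_width: 0.734
grasp_force: 66.8
```

>>> {"op": "move_arm", "data": {
  "targets": [
    [[60,-0.0593,-0.0253,0,0],[60,-0.0593,-0.0253,0,0],[60,-0.0593,-0.0253,0,0],[60,0,0,0,-1],[60,0,0,0,-1]]
  ]
}}

```text
time: 23.23
tool_pos: [0.5374, -0.0617, 0.1287]
tool_rot: [-0.001, 0.267, 0.964, -0.0]
contact_force: [-0.4, 0.8, -1.3]
gripper_width: 0.734
grasp_force: 66.8
```

>>> {"op": "move_arm", "data": {
  "targets": [
    [[60,0,0,0,-1],[60,0,0,0,-1],[60,0,0,0,-1],[60,0,0,0,-0.5],[60,0,0,0,0]]
  ]
}}

```text
time: 23.65
tool_pos: [0.5367, -0.0595, 0.1286]
tool_rot: [-0.001, 0.087, 0.996, 0.0]
contact_force: [0.3, -0.3, -1.3]
gripper_width: 0.735
grasp_force: 66.8
```

```bash
python3 - <<'E'
from h import *
p=avg(3)
E
```

```text
t 23.8 pos [ 0.537  -0.0594  0.1288] sd [0.0001 0.     0.0001] thx 169.9 F [-0.4  0.1 -1.5] M [-0.01 -0.02 -0.02] w 0.734 g 66.80962085723877 j6 -1.64
```

>>> {"op": "move_arm", "data": {
  "targets": [
    [[60,0,0,0.03,0],[60,0,0,0.0313,0],[60,0,0,0,0],[60,0,0,0,0]]
  ]
}}

```text
time: 24.13
tool_pos: [0.5363, -0.0592, 0.0914]
tool_rot: [-0.002, 0.088, 0.996, 0.0]
contact_force: [0.1, -0.7, -0.3]
gripper_width: 0.735
grasp_force: 66.7
```

>>> {"op": "move_arm", "data": {
  "targets": [
    [[60,0,0,0.0033,0],[60,0,0,0,0]]
  ]
}}

```text
time: 24.3
tool_pos: [0.5383, -0.0597, 0.0917]
tool_rot: [0.001, 0.087, 0.996, -0.0]
contact_force: [0.2, 0.4, -1.8]
gripper_width: 0.734
grasp_force: 66.7
```

>>> {"op": "move_arm", "data": {
  "targets": [
    [[60,0,0,0.0033,0],[60,0,0,0,0]]
  ]
}}

```text
time: 24.47
tool_pos: [0.538, -0.0596, 0.0894]
tool_rot: [0.001, 0.087, 0.996, -0.0]
contact_force: [-0.9, -0.2, -2.0]
gripper_width: 0.732
grasp_force: 66.7
```

>>> {"op": "move_arm", "data": {
  "targets": [
    [[60,0,0,0.0033,0],[60,0,0,0,0]]
  ]
}}

```text
time: 24.63
tool_pos: [0.5375, -0.0595, 0.0867]
tool_rot: [-0.0, 0.087, 0.996, -0.0]
contact_force: [-0.1, -0.4, -1.9]
gripper_width: 0.735
grasp_force: 66.7
```

>>> {"op": "move_arm", "data": {
  "targets": [
    [[60,0,0,0.0025,0],[60,0,0,0,0]]
  ]
}}

```text
time: 24.8
tool_pos: [0.5374, -0.0595, 0.085]
tool_rot: [-0.0, 0.087, 0.996, 0.0]
contact_force: [0.5, 0.1, -1.7]
gripper_width: 0.735
grasp_force: 66.7
```

>>> {"op": "move_arm", "data": {
  "targets": [
    [[60,0,0,0.0025,0],[60,0,0,0,0]]
  ]
}}

```text
time: 24.97
tool_pos: [0.5374, -0.0595, 0.0834]
tool_rot: [-0.0, 0.087, 0.996, 0.0]
contact_force: [-0.3, -1.0, -2.0]
gripper_width: 0.731
grasp_force: 66.7
```

>>> {"op": "move_arm", "data": {
  "targets": [
    [[60,0,0,0.0025,0],[60,0,0,0,0]]
  ]
}}

```text
time: 25.13
tool_pos: [0.5374, -0.0595, 0.0819]
tool_rot: [-0.0, 0.087, 0.996, 0.0]
contact_force: [-0.2, 0.5, -2.1]
gripper_width: 0.734
grasp_force: 66.7
```

>>> {"op": "move_arm", "data": {
  "targets": [
    [[60,0,0,0.0025,0],[60,0,0,0,0],[60,0,0,0,0]]
  ]
}}

```text
time: 25.38
tool_pos: [0.5375, -0.0595, 0.0806]
tool_rot: [-0.0, 0.087, 0.996, 0.0]
contact_force: [-0.4, 0.9, -1.3]
gripper_width: 0.73
grasp_force: 66.7
```

>>> {"op": "move_arm", "data": {
  "targets": [
    [[60,0,0,0.0025,0],[60,0,0,0,0]]
  ]
}}

```text
time: 25.55
tool_pos: [0.5374, -0.0595, 0.079]
tool_rot: [-0.0, 0.087, 0.996, 0.0]
contact_force: [-0.5, -0.1, -1.3]
gripper_width: 0.734
grasp_force: 66.7
```

>>> {"op": "move_arm", "data": {
  "targets": [
    [[60,0,0,0.0025,0],[60,0,0,0,0]]
  ]
}}

```text
time: 25.72
tool_pos: [0.5374, -0.0595, 0.0774]
tool_rot: [-0.0, 0.087, 0.996, 0.0]
contact_force: [0.2, 1.0, -1.5]
gripper_width: 0.734
grasp_force: 66.7
```

>>> {"op": "move_arm", "data": {
  "targets": [
    [[60,0,0,0.0017,0],[60,0,0,0,0],[60,0,0,0,0]]
  ]
}}

```text
time: 25.97
tool_pos: [0.5375, -0.0595, 0.0766]
tool_rot: [-0.0, 0.087, 0.996, 0.0]
contact_force: [0.1, 0.1, -1.4]
gripper_width: 0.734
grasp_force: 66.7
```

>>> {"op": "move_arm", "data": {
  "targets": [
    [[60,0,0,0.0017,0],[60,0,0,0,0],[60,0,0,0,0]]
  ]
}}

```text
time: 26.22
tool_pos: [0.5375, -0.0595, 0.0756]
tool_rot: [-0.0, 0.087, 0.996, 0.0]
contact_force: [-0.2, -0.2, -1.3]
gripper_width: 0.734
grasp_force: 66.7
```

>>> {"op": "move_arm", "data": {
  "targets": [
    [[60,0,0,0.0017,0],[60,0,0,0,0],[60,0,0,0,0]]
  ]
}}

```text
time: 26.47
tool_pos: [0.5375, -0.0595, 0.0746]
tool_rot: [-0.0, 0.087, 0.996, -0.0]
contact_force: [-0.3, -0.8, -1.4]
gripper_width: 0.733
grasp_force: 66.7
```

>>> {"op": "move_arm", "data": {
  "targets": [
    [[60,0,0,0.0015,0],[60,0,0,0,0],[60,0,0,0,0]]
  ]
}}

```text
time: 26.72
tool_pos: [0.5375, -0.0595, 0.0737]
tool_rot: [-0.0, 0.087, 0.996, 0.0]
contact_force: [-0.1, 0.2, -2.0]
gripper_width: 0.736
grasp_force: 66.7
```

>>> {"op": "move_arm", "data": {
  "targets": [
    [[60,0,0,0.0008,0],[60,0,0,0,0],[60,0,0,0,0]]
  ]
}}

```text
time: 26.97
tool_pos: [0.5375, -0.0595, 0.0733]
tool_rot: [-0.0, 0.087, 0.996, -0.0]
contact_force: [-0.2, -0.6, -1.2]
gripper_width: 0.737
grasp_force: 66.7
```

```bash
python3 - <<'E'
from h import *
p=avg(3)
E
```

```text
t 27.12 pos [ 0.5376 -0.0595  0.0733] sd [0. 0. 0.] thx 169.98 F [-0.   0.2 -2. ] M [-0.   -0.    0.01] w 0.732 g 66.7472568154335 j6 -1.64
```

>>> {"op": "move_arm", "data": {
  "targets": [
    [[60,0,0,0.0008,0],[60,0,0,0,0],[60,0,0,0,0]]
  ]
}}

```text
time: 27.37
tool_pos: [0.5377, -0.0596, 0.0731]
tool_rot: [0.0, 0.087, 0.996, -0.0]
contact_force: [-1.3, 1.4, 0.8]
gripper_width: 0.737
grasp_force: 67.0
```

>>> {"op": "move_arm", "data": {
  "targets": [
    [[60,0,0,0.0008,0],[60,0,0,0,0],[60,0,0,0,0]]
  ]
}}

```text
time: 27.62
tool_pos: [0.5378, -0.0596, 0.0731]
tool_rot: [0.0, 0.087, 0.996, -0.0]
contact_force: [-3.5, 1.4, 4.4]
gripper_width: 0.731
grasp_force: 67.6
```

Ring rests on the gap floor (reported 0.0731). Now turn clockwise.

>>> {"op": "move_arm", "data": {
  "targets": [
    [[60,0,0,0,1],[60,0,0,0.0003,1],[60,0,0,0,0],[60,0,0,0,0]]
  ]
}}

```text
time: 27.95
tool_pos: [0.538, -0.0598, 0.0725]
tool_rot: [0.001, 0.19, 0.982, -0.0]
contact_force: [-0.2, -0.1, 1.6]
gripper_width: 0.738
grasp_force: 67.3
```

```bash
python3 - <<'E'
from h import *
p=avg(2)
E
```

```text
t 28.05 pos [ 0.538  -0.0598  0.0725] sd [0. 0. 0.] thx 158.11 F [0.5 0.  2.3] M [-0.19 -0.01  0.04] w 0.735 g 67.30627030134201 j6 -1.44
```

>>> {"op": "move_arm", "data": {
  "targets": [
    [[60,0,0,0.0005,1],[60,0,0,0.0005,1],[60,0,0,0,0],[60,0,0,0,0]]
  ]
}}

```text
time: 28.38
tool_pos: [0.5378, -0.0596, 0.0718]
tool_rot: [0.0, 0.291, 0.957, -0.0]
contact_force: [-0.0, -1.1, 3.7]
gripper_width: 0.73
grasp_force: 67.4
```

```bash
python3 - <<'E'
from h import *
p=avg(2)
E
```

```text
t 28.48 pos [ 0.5378 -0.0597  0.0718] sd [0. 0. 0.] thx 146.15 F [-0.6 -1.2  2.9] M [-0.27  0.08  0.  ] w 0.735 g 67.35722780227661 j6 -1.23
```

>>> {"op": "move_arm", "data": {
  "targets": [
    [[60,0,0,0.0003,0.5],[60,0,0,0,0],[60,0,0,0,0]]
  ]
}}

```text
time: 28.73
tool_pos: [0.538, -0.0597, 0.0717]
tool_rot: [0.001, 0.316, 0.949, 0.0]
contact_force: [2.0, -0.8, 3.2]
gripper_width: 0.73
grasp_force: 67.4
```

```bash
python3 - <<'E'
from h import *
p=avg(2)
E
```

```text
t 28.83 pos [ 0.538  -0.0597  0.0717] sd [0. 0. 0.] thx 143.09 F [ 1.4 -1.5  2.9] M [-0.27 -0.16  0.07] w 0.736 g 67.35396265983582 j6 -1.17
```

>>> {"op": "move_arm", "data": {
  "targets": [
    [[60,0,0,0.0003,0.5],[60,0,0,0,0],[60,0,0,0,0]]
  ]
}}

```text
time: 29.08
tool_pos: [0.5379, -0.0596, 0.0716]
tool_rot: [0.0, 0.341, 0.94, 0.0]
contact_force: [1.2, -0.5, 3.7]
gripper_width: 0.737
grasp_force: 67.4
```

```bash
python3 - <<'E'
from h import *
p=avg(2)
E
```

```text
t 29.18 pos [ 0.5379 -0.0596  0.0715] sd [0. 0. 0.] thx 140.06 F [ 0.8 -1.7  4.9] M [-0.19 -0.09 -0.03] w 0.733 g 67.4522066116333 j6 -1.12
```

>>> {"op": "move_arm", "data": {
  "targets": [
    [[60,0,0,0.0003,0.5]]
  ]
}}

```text
time: 29.27
tool_pos: [0.5378, -0.0595, 0.0715]
tool_rot: [0.0, 0.366, 0.93, 0.0]
contact_force: [1.0, -0.7, 6.5]
gripper_width: 0.731
grasp_force: 67.8
```

```bash
cat > m.py <<'E'
from h import *
s=state(); print("moving Mz",s["ft_torque"].round(2)); avg(2)
E
python3 m.py
```

```text
moving Mz [-0.07 -0.03  0.08]
t 29.37 pos [ 0.5378 -0.0595  0.0715] sd [0. 0. 0.] thx 136.9 F [-0.  -0.7  5.7] M [-0.09 -0.03 -0.06] w 0.735 g 67.71247923374176 j6 -1.07
```

>>> {"op": "move_arm", "data": {
  "targets": [
    [[60,0,0,0.0003,0.5]]
  ]
}}

```text
time: 29.45
tool_pos: [0.5379, -0.0595, 0.0715]
tool_rot: [0.0, 0.391, 0.921, 0.0]
contact_force: [-0.1, -0.2, 6.8]
gripper_width: 0.736
grasp_force: 67.8
```

```bash
python3 m.py
```

```text
moving Mz [-0.07  0.04  0.08]
t 29.55 pos [ 0.5379 -0.0595  0.0715] sd [0. 0. 0.] thx 133.9 F [ 0.2 -0.3  6.7] M [-0.09  0.04 -0.05] w 0.735 g 67.81780689954758 j6 -1.02
```

The ring is now bearing on the glass, having sunk 1.6 mm as predicted, and the thread's axial play is being taken up. I'll keep turning in small steps without pushing down.

>>> {"op": "move_arm", "data": {
  "targets": [
    [[60,0,0,0,0.5]]
  ]
}}

```text
time: 29.63
tool_pos: [0.5379, -0.0595, 0.0715]
tool_rot: [0.0, 0.415, 0.91, 0.0]
contact_force: [1.0, 0.1, 5.4]
gripper_width: 0.734
grasp_force: 67.8
```

```bash
python3 m.py
```

```text
moving Mz [-0.03  0.01  0.09]
t 29.73 pos [ 0.5379 -0.0595  0.0715] sd [0. 0. 0.] thx 130.9 F [ 0.6 -0.2  6.5] M [-0.06  0.04 -0.04] w 0.735 g 67.80843436717987 j6 -0.96
```

>>> {"op": "move_arm", "data": {
  "targets": [
    [[60,0,0,0,0.5]]
  ]
}}

```text
time: 29.82
tool_pos: [0.5379, -0.0595, 0.0715]
tool_rot: [0.0, 0.438, 0.899, 0.0]
contact_force: [0.6, 0.0, 6.6]
gripper_width: 0.732
grasp_force: 67.8
```

```bash
python3 m.py
```

```text
moving Mz [-0.08  0.01  0.03]
t 29.92 pos [ 0.5379 -0.0594  0.0715] sd [0. 0. 0.] thx 127.9 F [ 0.2 -0.2  6.3] M [-0.08 -0.03 -0.09] w 0.738 g 67.80585587024689 j6 -0.91
```

>>> {"op": "move_arm", "data": {
  "targets": [
    [[60,0,0,0,0.5]]
  ]
}}

```text
time: 30.0
tool_pos: [0.5379, -0.0594, 0.0716]
tool_rot: [0.0, 0.462, 0.887, 0.0]
contact_force: [0.4, 0.5, 5.9]
gripper_width: 0.733
grasp_force: 67.8
```

```bash
python3 m.py
```

```text
moving Mz [-0.05 -0.01  0.08]
t 30.1 pos [ 0.5379 -0.0594  0.0715] sd [0. 0. 0.] thx 124.9 F [-0.2 -0.6  6.5] M [-0.03 -0.   -0.05] w 0.736 g 67.80476957559586 j6 -0.86
```

>>> {"op": "move_arm", "data": {
  "targets": [
    [[60,0,0,0,0.5]]
  ]
}}

```text
time: 30.18
tool_pos: [0.5379, -0.0594, 0.0715]
tool_rot: [0.0, 0.485, 0.875, 0.0]
contact_force: [-0.5, -0.3, 6.0]
gripper_width: 0.736
grasp_force: 67.8
```

```bash
python3 m.py
```

```text
moving Mz [-0.06 -0.01  0.1 ]
t 30.28 pos [ 0.5379 -0.0594  0.0715] sd [0. 0. 0.] thx 121.9 F [-0.2  0.1  7. ] M [-0.03  0.   -0.07] w 0.733 g 67.80430197715759 j6 -0.81
```

>>> {"op": "move_arm", "data": {
  "targets": [
    [[60,0,0,0,0.5]]
  ]
}}

```text
time: 30.37
tool_pos: [0.5378, -0.0594, 0.0715]
tool_rot: [0.0, 0.507, 0.862, 0.0]
contact_force: [-0.2, -0.3, 7.4]
gripper_width: 0.733
grasp_force: 67.8
```

```bash
python3 m.py
```

```text
moving Mz [-0.12  0.19  0.14]
t 30.47 pos [ 0.5378 -0.0594  0.0715] sd [0. 0. 0.] thx 118.91 F [-0.6 -0.3  6.5] M [-0.1   0.09 -0.06] w 0.73 g 67.83111870288849 j6 -0.75
```

>>> {"op": "move_arm", "data": {
  "targets": [
    [[60,0,0,0,0.4]]
  ]
}}

```text
time: 30.55
tool_pos: [0.5377, -0.0595, 0.0715]
tool_rot: [0.0, 0.525, 0.851, -0.0]
contact_force: [-0.6, -1.0, 6.1]
gripper_width: 0.731
grasp_force: 67.9
```

```bash
python3 m.py
```

```text
moving Mz [-0.17  0.09  0.38]
t 30.65 pos [ 0.5377 -0.0595  0.0715] sd [0. 0. 0.] thx 116.56 F [-0.6 -0.3  7. ] M [-0.08  0.11 -0.01] w 0.739 g 67.86783277988434 j6 -0.71
```

>>> {"op": "move_arm", "data": {
  "targets": [
    [[60,0,0,0,0.4]]
  ]
}}

```text
time: 30.73
tool_pos: [0.5377, -0.0596, 0.0715]
tool_rot: [0.0, 0.542, 0.84, -0.0]
contact_force: [-1.6, -0.7, 7.2]
gripper_width: 0.74
grasp_force: 67.8
```

```bash
python3 m.py
```

```text
moving Mz [-0.19  0.03  0.72]
t 30.83 pos [ 0.5377 -0.0596  0.0715] sd [0. 0. 0.] thx 114.19 F [-0.8 -0.8  6.2] M [-0.15  0.1   0.05] w 0.733 g 67.84570187330246 j6 -0.67
```

The moving moment rose 0.14 → 0.38 → 0.72 N m, so it's snug. I'll release and back off straight up.

>>> {"op": "move_arm", "data": {
  "targets": [
    [[60,0,0,-0.001,0],[95,0,0,0,0],[100,0,0,0,0],[100,0,0,0,0],[100,0,0,0,0]]
  ]
}}

```text
time: 31.25
tool_pos: [0.5369, -0.0593, 0.0708]
tool_rot: [-0.001, 0.543, 0.84, -0.0]
contact_force: [-0.1, 0.2, 0.1]
gripper_width: 1.0
grasp_force: 0.0
```

>>> {"op": "move_arm", "data": {
  "targets": [
    [[100,0,0,-0.02,0],[100,0,0,-0.05,0],[100,0,0,-0.06,0],[100,0,0,-0.06,0],[100,0,0,0,0]]
  ]
}}

```text
time: 31.67
tool_pos: [0.5421, -0.0606, 0.1958]
tool_rot: [0.007, 0.543, 0.84, 0.003]
contact_force: [0.5, 0.4, 1.3]
gripper_width: 0.997
grasp_force: 0.0
```

>>> {"op": "move_arm", "data": {
  "targets": [
    [[100,0.06,0,0,0],[100,0.06,0,0,0],[100,0.06,0,0,0],[100,0.06,0,0,0],[100,0,0,0,0]]
  ]
}}

```text
time: 32.08
tool_pos: [0.4765, 0.0761, 0.1861]
tool_rot: [-0.001, 0.541, 0.841, 0.001]
contact_force: [-0.6, -0.4, 0.7]
gripper_width: 1.003
grasp_force: 0.0
```

```bash
python3 - <<'E'
from h import *
avg(2); S=save("side","pics/s13.png");T=save("top","pics/t13.png")
cv2.imwrite("pics/c13.png",np.hstack([cv2.resize(T[190:240,350:400,::-1],(400,400),interpolation=cv2.INTER_CUBIC),cv2.resize(S[225:285,325:385,::-1],(400,400),interpolation=cv2.INTER_CUBIC)]))
E
```

```text
t 32.18 pos [0.478  0.0734 0.1862] sd [0.0004 0.0006 0.    ] thx 114.39 F [-0.2 -0.1  0.3] M [0.02 0.   0.03] w 1.001 g 0.0 j6 -0.43
```

View pics/c13.png

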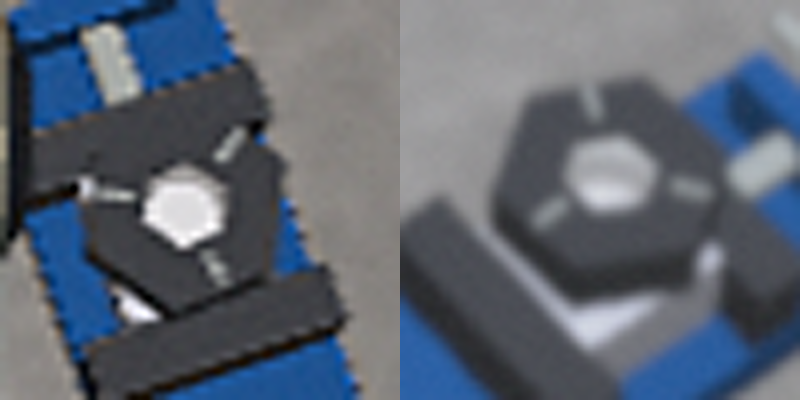

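The ring sits level on the fitting in both views (left crop, around (185,205); right crop, around (610,185)), with the glass bright in its hole and the gripper clear. Handing in.

```bash
python3 -c "
from plant import job
print(job.job_done())"
```

```text
the job is handed in; nothing more can be done
None
```

The glass is seated flat in the cell, and the ring is screwed down snug on it (turning moment about 0.7 N m, within 0.2–0.8) and let go; I handed the job in at about 32 s, with no result shown.

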